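# Clock a slotted shaft and lock it in its locating cradle

## Robot

A 6-joint arm with a two-finger parallel gripper is mounted at the origin on a cart in front of the work surface, level with it; the furniture and walls round the work are solid. World frame = base frame: x ahead of the robot, y to its left, z up, the work surface at z = 0. Lengths are in m, angles in rad, forces in N, time in s.
With the tool pointing down it reaches from about 0.35 to 0.975 m from the base axis. Payload 4.9 kg.
Tool frame: the origin (TCP) lies on the centre line of the jaws, within the pads' length; the fingertips stand 25 mm ahead of it and the grasp point (between the pads) lies 6 mm ahead of it; z points along the fingers, y is the line along which they close (so a half turn about z gives the same grasp; the last joint's range is limited). The gripper opens to 85 mm and grips with 20 to 120 N. Pads are 22 mm wide; open, the fingers measure 114 mm over their backs; the gripper's body (76 mm by 85 mm) begins 54 mm behind the grasp point. The pads swing forward as they close: fully open they stand 13 mm farther back than shut.
Start: joints at [1.03, 0.053, 1.613, -0, 1.476, -0.119], TCP at [0.256, 0.57, 0.256] pointing down, gripper open.
Joint ranges: [-3.01, 3.01], [-1.01, 2.22], [0.06, 2.58], [-1.02, 4.17], [0.09, 2.62], [-3.14, 3.14]. Speed limits (rad/s): [2.57, 2.57, 3.14, 3.14, 3.14, 3.14].

## Interface

Orientations are given as a unit quaternion [w, x, y, z].
In Python, from plant import state, grab_frame, get_calibration, job gives the robot as it stands. The module is installed in compiled form; this text tells all that it offers.
- The arm moves only by the tool move_arm, never from a script. Its argument "targets" is a list that holds one entry, the list of rows, each a list of 5 numbers: the opening in per cent of the stroke, from 0 (shut) to 100 (fully open), then the shift along the tool's x, y, z as a fraction of full scale, then the turn about the tool's z as a fraction of full scale. A call has 1 to 5 rows; each row shifts and turns the commanded pose from where the row before left it, along the tool's axes as they then stand; what a row does not reach is not made up. Full scale, the value 1, is 0.6 m for a shift and 6 degrees for a turn. A row lasts 1/12 s, in which the tool goes at most 41.7 mm and 7.16 degrees, less where a joint would pass 70% of its speed; a pose out of reach is approached as far as the arm can. A call with a number of a shift or a turn outside -1 to 1 is refused whole. A call with a gripper value outside its range is refused whole. The fingers move at their own pace and stop on an object; the grip force is fixed at half the most. Time passes only in rows, so rows that do not move let the fingers close. It gives the time, the measured TCP pose, the force, the opening and the grip force at its end, in the units of the state.
- state(): the state, without advancing time (a new reading comes with each control period).
- grab_frame(name): name is "side" or "top" or "wrist"; returns the picture (480x640x3 uint8, red, green, blue); there is no depth.
- get_calibration(name): a dict with "vertical_fov" (degrees; the focal length in pixels is half the picture's height over the tangent of half this angle, whatever the lens; pixels are square), "cx", "cy" (the principal point, pixels), "dist_coeffs" ([k1, k2, p1, p2, k3] as OpenCV has them; the pictures are not rectified), "R" (3x3) and "t" (3): a world point X has camera coordinates R X + t. Camera axes: x right, y down, z forward; pixel columns grow to the right and rows downward; lengths in m; the calibration is good to about 2 mm. A picture is of the moment at which its call begins: read the wrist's pose just before it. get_calibration takes no time and is no camera call; for the wrist camera it gives the pose at the moment of the call.
- job.job_done(): hands the job in; it is judged then, once.
The state is a dict: "time": time; "joint_pos": joint angles; "joint_vel": joint speeds; "joint_efforts": joint torques, N m; "tool_pos": TCP position; "tool_rot": TCP orientation; "contact_force": force on the tool from outside, world axes, zero at the start; "ft_torque": the same for the moment, N m; "gripper_width": opening from 0.0 (shut) to 1.0 (fully open); "grasp_force": force on a finger pad.
Only numpy, scipy, OpenCV 4.12 (cv2) and the standard library are available. Lean on these libraries where they do the work, as an engineer would, in place of code of your own. Each camera call takes 0.05 s, during which the arm holds its last target. There are 200 camera calls.

## Task

Roll the slotted shaft along the rubber mat until its slot faces straight up, and let it lie still there; do not pick it up before that. Then lift it across into the two V supports of the locating cradle, slotted end in under the overhanging head and the slot still straight up. Finally lock it: push the knob on the head down so that the plunger enters the slot, turn the knob clockwise to its stop and let go, leaving the small tools round about where they lie.

Things in the scene. Friction and masses are not known exactly. Their poses are not given: they have to be found in the camera images.
- shaft: Plain steel stepped shaft, about 0.5 kg, lying on the mat, slotted end away from the robot. Thick part 44 diameter, 52 long; slotted end 38 diameter, 38 long. Origin: on the axis, 22 from the thick end face, so the shaft runs from -22 to +68 (step at +30) along its z; it balances at about +17. z: along the axis to the slotted end; x: out through the slot's mouth (up when the slot is up).
- slot (a point): Middle of the floor of the shaft's slot, 53 along z and 10 out along x from the shaft's origin. The straight slot is 12 wide, 9 deep, 30 long, open at the end face. At the start it faces 50 to 120 degrees left of up: roll the shaft to the right (towards -y, square to its axis), 22 mm of travel per radian.
- mat_top (a point): Centre of the top of the fixed black rubber mat, 180 x 200 x 3, on the left. On it the shaft's axis is 25 above the bench. Pushed slowly from the side at half height the shaft rolls without slipping and runs on 1 to 3 mm. Between mat and cradle stands a black test fixture: base 60 high from 0.5 m ahead of the robot, a nest 160 high from 0.62 m on; carry the shaft round in front of it.
- seat (a point): Where the shaft's origin lies when it is seated in the fixed aluminium cradle (base 160 x 90 x 14) to the robot's right: on the axis of the V supports, 60 above the bench. x: along that axis, away from the robot; z: up. The shaft may end up to 15 short of it along x; its end meets the column, 70.5 beyond, when 2.5 past it.
- front_v (a point): On the seated shaft's axis above the front V support (for the thick part), 12 before the seat point. The support is 12 long, 36 wide (narrower than the thick part, so fingers pass beside it), and its top is 13 below the axis; raised 6, the shaft slides along both V grooves without touching.
- rear_v (a point): On the seated shaft's axis above the rear V support (for the slotted end) and below the plunger, 46 beyond the seat point. The support is 12 long, 36 wide, its top 9 below the axis.
- head_nose (a point): Middle of the lower front edge of the overhanging head, 9 before the seat point, 94 above the bench, 12 above the seated thick part. The head block is 44 wide, 46 high and runs 108 back from here: slide the shaft in beneath it from the front. A gripper on the thick part must lean back (body towards the robot) about 28 to 40 degrees to pass it.
- knob_grip (a point): Middle of the knob's black grip bar, on the plunger's axis over the head, 214 above the bench when up. The bar is 40 long, 14 thick, from 15 below to 11 above this point, on a 36 disc; below it a 31 sleeve, top at 168. At the start the bar's length points 80 degrees to the left of the seat's x axis; it lies along that axis when locked.
- plunger (a joint): Travel of plunger and knob down from rest (m): 0 up, 0.024 fully down. A spring pushes it up, 4 N at the top to 9 N at the bottom. Its 8 mm pin with tapered nose meets bare shaft at about 0.0155; it goes on down only into an upward slot (within about 10 degrees). Turned and let go, it stays at about 0.019.
- knob (a joint): Turn of the knob, clockwise seen from above (rad): 0 unlocked, 1.4 at its stop. A cross pin in the sleeve's bayonet slot keeps it from turning until the plunger is down 0.0195; after the turn that pin sits under the slot's edge and holds the plunger down.
- hex_key: Black hex key, 31 x 88 x 5, lying beside the cradle; leave alone. Origin: centre of its underside.
- collar: Steel collar, 34 x 32 x 14, lying beside the cradle; leave alone. Origin: centre of its underside.
- screwdriver: Screwdriver, 163 long, handle 23 thick, lying in front between mat and cradle; leave alone. Origin: centre of its underside.
- caliper: Caliper, 200 x 62 x 14, lying between the mat and the bench edge; leave alone. Origin: centre of its underside.
Things that resemble listed ones, but are neither listed nor needed, are in the scene too. What is shaped like the part that bears shaft but turquoise is not meant.

How it is judged:
By the outcome, as a careful person would: the job done as asked, in the order asked, and still so for the second after the job is handed in, with the robot touching nothing.
It also fails if it takes over 64 s, if anything falls off the work surface, if the arm or the gripper's body presses on something with over 40 N, if the wrist force passes 120 N, or if a joint passes its speed limit or range.

## Working session

There is one attempt and no reset: what is moved stays moved. The work goes in short steps, Python scripts to look and compute and a tool call to move; the robot and the scene stay as the last step left them, time stands still between calls to the robot, and variables do not carry over. Pictures are saved under pics/ and viewed, at most 10 in all, crops included, and the job is handed in when it is done.

Besides the shell and the picture viewer there is one more tool, called after "Request:" as name(argument=value, ...), one argument or row to a line, values as JSON. move_arm: Moves the arm, as the interface text tells. Shift numbers are shares of 0.6 m and turn numbers shares of 6 degrees, none past 1 either way. Its arguments: {"type":"object","properties":{"targets":{"type":"array"}},"required":["targets"]}

```bash
mkdir -p pics; python3 - <<'E'
from plant import *
import cv2,numpy as np
s=state();print(s['time'],s['tool_pos'],s['tool_rot'],s['gripper_width'])
for n in("top","side","wrist"):
    c=get_calibration(n);f=grab_frame(n)[:,:,::-1];cv2.imwrite(f'pics/{n}0.png',f)
    R=np.array(c['R']);t=np.array(c['t']);print(n,c['vertical_fov'],c['cx'],c['cy'],c['dist_coeffs'],'pos',(-R.T@t).round(3),R.round(2).tolist())
E
```

```text
0.0 [0.25559063 0.56972832 0.25505386] [-3.29486906e-04  2.09341245e-01  9.77842107e-01 -9.74040576e-04] 1.003959767917271
top 55.165072099574324 326.1434246748095 223.45391751570213 [0.01833181 0.         0.         0.         0.        ] pos [ 0.315 -0.022  1.5  ] [[0.01, -1.0, 0.01], [-0.99, -0.01, -0.11], [0.11, -0.0, -0.99]]
side 44.095189478745525 310.86206162626394 250.46722439722208 [-0.03183034  0.          0.          0.          0.        ] pos [ 0.318 -1.146  0.906] [[0.99, -0.14, 0.01], [-0.07, -0.55, -0.84], [0.12, 0.83, -0.55]]
wrist 59.13522842575458 313.9533878174972 240.40747615180643 [-0.04771347  0.          0.          0.          0.        ] pos [0.192 0.597 0.372] [[0.41, 0.91, -0.0], [0.88, -0.39, 0.27], [0.25, -0.11, -0.96]]
```

View pics/top0.png

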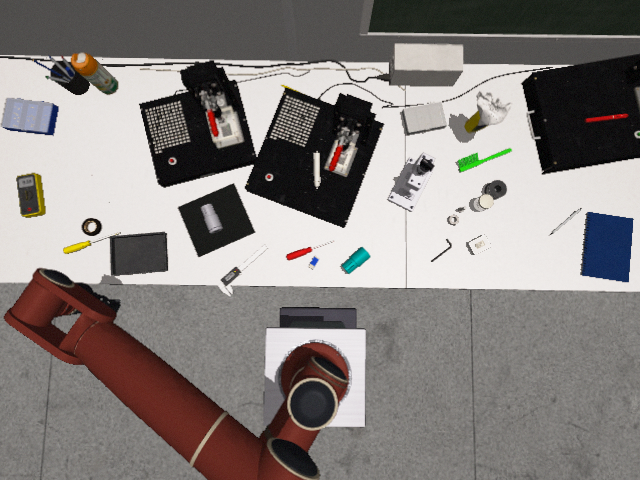

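View pics/side0.png

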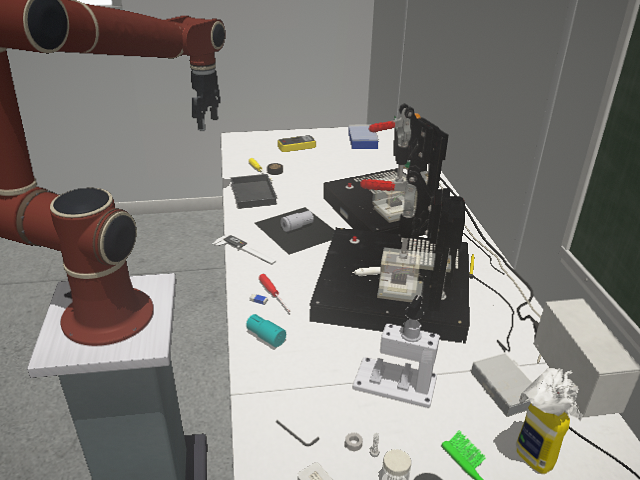

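```bash
cat > h.py <<'E'
from plant import *
import cv2,numpy as np
def K(c):
    f=240/np.tan(np.radians(c['vertical_fov'])/2); return np.array([[f,0,c['cx']],[0,f,c['cy']],[0,0,1]])
def ray(c,uv):
    p=cv2.undistortPoints(np.array([[uv]],float),K(c),np.array(c['dist_coeffs']))[0,0]
    R=np.array(c['R']);return -R.T@np.array(c['t']),R.T@np.array([*p,1])
def at(c,uv,z):
    o,d=ray(c,uv);return o+d*(z-o[2])/d[2]
def proj(c,X):
    return cv2.projectPoints(np.atleast_2d(np.array(X,float)),cv2.Rodrigues(np.array(c['R']))[0],np.array(c['t'],float),K(c),np.array(c['dist_coeffs']))[0][:,0]
def crop(img,x,y,w,h,k):
    return cv2.resize(img[y:y+h,x:x+w],None,fx=k,fy=k,interpolation=cv2.INTER_CUBIC)
E
python3 - <<'E'
from h import *
t=cv2.imread('pics/top0.png');s=cv2.imread('pics/side0.png')
cv2.imwrite('pics/m1.png',np.vstack([np.hstack([crop(t,170,180,80,60,5),crop(t,370,140,80,60,5)]),np.hstack([crop(s,255,195,80,60,5),crop(s,345,305,100,75,4)])]))
c=get_calibration('top')
for uv,z in(((209,217),.04),((217,219),.003),((395,198),.014),((418,205),.014),((427,160),.2)):print(uv,at(c,uv,z).round(3))
E
```

```text
(209, 217) [0.499 0.346 0.04 ]
(217, 219) [0.497 0.329 0.003]
(395, 198) [ 0.574 -0.253  0.014]
(418, 205) [ 0.552 -0.329  0.014]
(427, 160) [ 0.654 -0.317  0.2  ]
```

View pics/m1.png

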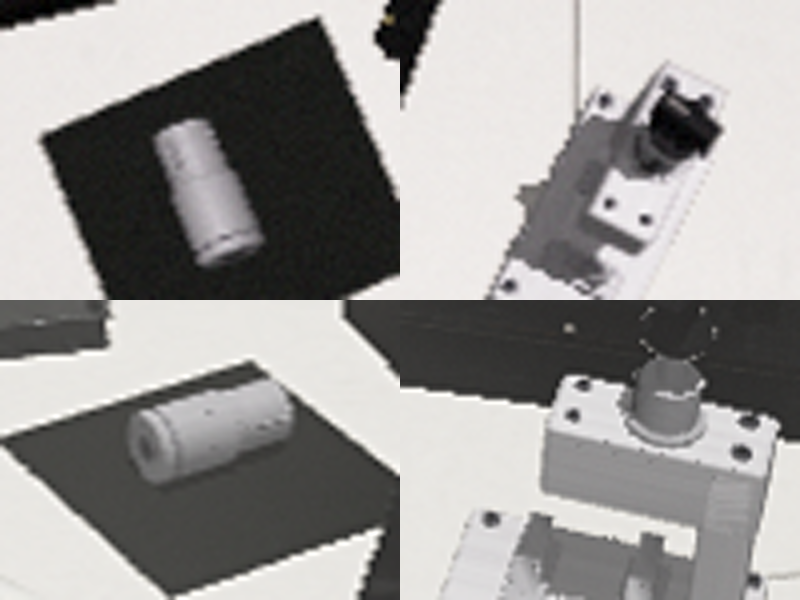

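```bash
python3 - <<'E'
from h import *
from scipy.optimize import least_squares
c=get_calibration('top')
a=at(c,(207,205.6),.03);b=at(c,(217.4,231),.03);d=a-b
print('shaft far',a.round(3),'near',b.round(3),'len',np.linalg.norm(d).round(3),'yaw',np.degrees(np.arctan2(d[1],d[0])).round(1))
for p in((45,134),(318,18),(105,298)):print('mat',at(c,(170+p[0]/5,180+p[1]/5),.003).round(3))
obs=np.array([[408.4,182],[421,187.4],[423.6,152.4],[435.4,158.4]])
def m(p):
    u=np.array([np.cos(p[2]),np.sin(p[2]),0]);v=np.array([-u[1],u[0],0]);o=np.array([p[0],p[1],.14])
    return [o-.009*u+.022*v,o-.009*u-.022*v,o+.099*u+.022*v,o+.099*u-.022*v]
r=least_squares(lambda p:(proj(c,m(p))-obs).ravel(),[.58,-.29,-.4]);print('seat',r.x[:2].round(4),np.degrees(r.x[2]).round(1),r.fun.round(1))
u=np.array([np.cos(r.x[2]),np.sin(r.x[2])]);k=r.x[:2]+.046*u;print('knob',k.round(3),proj(c,[*k,.214]),at(c,(427,164.4),.225))
E
```

```text
shaft far [0.537 0.356 0.03 ] near [0.455 0.32  0.03 ] len 0.09 yaw 24.2
mat [0.536 0.455 0.003]
mat [0.616 0.279 0.003]
mat [0.428 0.41  0.003]
seat [ 0.5984 -0.296 ] -26.4 [-0.7  0.3 -0.1  1.5 -0.2 -1.2  1.  -0.7]
knob [ 0.64  -0.316] [[427.80864589 163.72395085]] [ 0.63487707 -0.31155537  0.225     ]
```

Request:
move_arm(
  targets=[
    [[0,-0.064,-0.0192,0,0],[0,-0.064,-0.0192,0,0],[0,-0.064,-0.0192,0,0],[0,-0.064,-0.0192,0,0],[0,-0.064,-0.0192,0,0]],
  ],
)

```text
time: 0.57
tool_pos: [0.4083, 0.4376, 0.256]
tool_rot: [-0.0, 0.209, 0.978, -0.0]
contact_force: [0.5, -0.5, 0.3]
gripper_width: 0.302
grasp_force: 0.0
```

Request:
move_arm(
  targets=[
    [[0,-0.064,-0.0192,0,0],[0,-0.064,-0.0192,0,0],[0,0,0,0,-1],[0,0,0,0,-1],[0,0,0,0,-1]],
  ],
)

```text
time: 0.98
tool_pos: [0.4687, 0.3856, 0.2557]
tool_rot: [-0.0, 0.052, 0.999, -0.0]
contact_force: [-0.3, -0.1, -0.7]
gripper_width: 0.002
grasp_force: 0.0
```

Request:
move_arm(
  targets=[
    [[0,0,0,0.04,-1],[0,0,0,0.04,-1],[0,0,0,0,-1],[0,0,0,0,-1],[0,0,0,0,-1]],
  ],
)

```text
time: 1.4
tool_pos: [0.4675, 0.3862, 0.2069]
tool_rot: [-0.001, -0.209, 0.978, -0.0]
contact_force: [-0.9, 0.2, 0.2]
gripper_width: -0.002
grasp_force: 0.0
```

```bash
cat >> h.py <<'E'
from scipy.spatial.transform import Rotation as Ro
def where():
    s=state();q=s['tool_rot'];R=Ro.from_quat([*q[1:],q[0]]).as_matrix()
    print('t',round(s['time'],2),'tcp',s['tool_pos'].round(4) if hasattr(s['tool_pos'],'round') else s['tool_pos'],'yawY',np.degrees(np.arctan2(R[1,1],R[0,1])).round(2),'z',R[:,2].round(3),'w',round(s['gripper_width'],3),'F',np.round(s['contact_force'],1),'g',round(float(np.max(s['grasp_force'])),1))
    return s,R
def togo(P):
    s,R=where();print('fractions',(R.T@(np.array(P)-s['tool_pos'])/.6).round(4))
E
python3 - <<'E'
from h import *
where();c=get_calibration('wrist');np.save('cw1.npy',c,allow_pickle=True);f=grab_frame('wrist')[:,:,::-1];cv2.imwrite('pics/w1.png',f)
E
```

```text
t 1.4 tcp [0.4675 0.3862 0.2069] yawY 114.13 z [-0.002 -0.001 -1.   ] w -0.002 F [-0.9  0.2  0.2] g 0.0
```

View pics/w1.png

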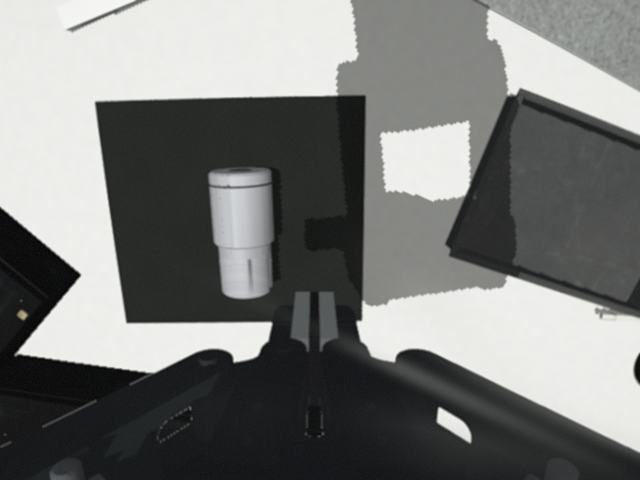

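```bash
python3 - <<'E'
from h import *
w=cv2.imread('pics/w1.png');g=crop(w,200,160,90,145,4)
z=crop(w,208,236,72,72,8);z=cv2.convertScaleAbs(z,alpha=1.4,beta=-60)
cv2.imwrite('pics/m2.png',np.hstack([cv2.resize(g,(360,576)),cv2.resize(z,(432,576))]))
E
```

```text
(no output)
```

View pics/m2.png

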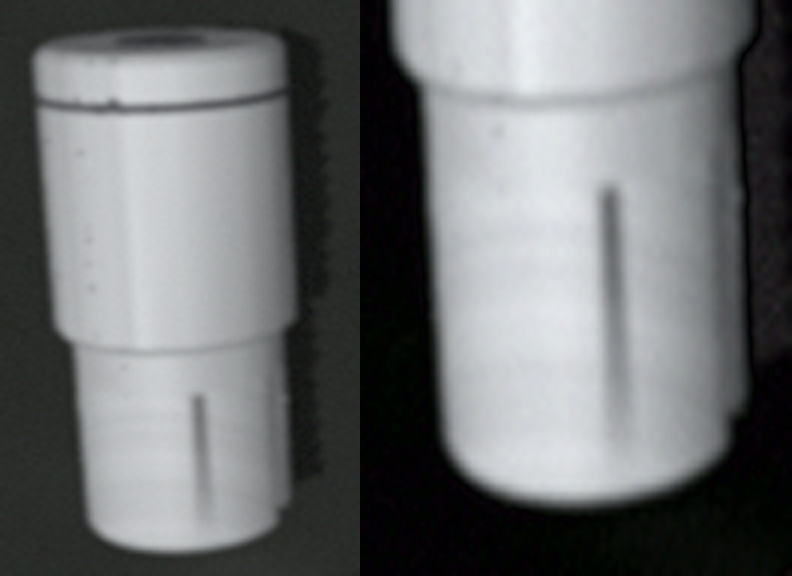

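```bash
python3 - <<'E'
from h import *
w=cv2.imread('pics/w1.png').mean(2)
for y in(255,262,268,274,280,286,292):print(y,w[y,216:278].astype(int).tolist())
c=np.load('cw1.npy',allow_pickle=True).item()
# corners of thick end/step silhouettes at z=.025
for uv in((209,180),(273,180),(215,246),(273,246),(220,290),(272,285)):print(uv,at(c,uv,.025).round(4))
u=np.array([np.cos(np.radians(24.2)),np.sin(np.radians(24.2)),0]);v=np.array([-u[1],u[0],0]);k=np.array([0,0,1])
m=(at(c,(209,180),.025)+at(c,(273,180),.025))/2
o=at(c,(241,246),.025)-.03*u # step
for a in range(30,121,10):
    r=[]
    for e in(-18.4,18.4):
        b=np.radians(a+e);n=v*np.sin(b)+k*np.cos(b)
        r+=[*proj(c,[o+.019*n+.038*u,o+.019*n+.068*u]).round(0).ravel()]
    fl=v*np.sin(np.radians(a))+k*np.cos(np.radians(a));tt=v*np.cos(np.radians(a))-k*np.sin(np.radians(a))
    print(a,r,'floor',[*proj(c,[o+.01*fl-.006*tt+.053*u,o+.01*fl+.006*tt+.053*u]).round(0).ravel()])
E
```

```text
255 [40, 46, 72, 116, 149, 164, 169, 171, 175, 177, 178, 181, 184, 188, 192, 195, 196, 199, 199, 200, 203, 203, 203, 204, 203, 202, 201, 199, 197, 192, 190, 187, 183, 180, 177, 175, 172, 172, 168, 166, 162, 161, 159, 158, 155, 150, 144, 140, 137, 128, 117, 106, 103, 101, 88, 60, 29, 20, 21, 23, 23, 26]
262 [40, 41, 60, 101, 141, 162, 171, 176, 181, 184, 188, 191, 194, 195, 197, 196, 198, 198, 198, 201, 203, 204, 205, 207, 206, 206, 204, 203, 201, 198, 190, 172, 141, 120, 128, 153, 171, 176, 174, 172, 170, 165, 161, 160, 154, 151, 147, 141, 137, 129, 117, 106, 104, 104, 98, 73, 41, 19, 20, 24, 25, 26]
268 [44, 40, 44, 69, 114, 148, 165, 171, 176, 181, 185, 187, 190, 191, 194, 194, 194, 196, 197, 196, 198, 200, 202, 202, 202, 202, 201, 198, 198, 194, 192, 177, 151, 128, 125, 143, 164, 175, 175, 171, 168, 163, 159, 156, 151, 149, 144, 139, 137, 130, 122, 109, 103, 103, 100, 80, 46, 25, 23, 27, 18, 23]
274 [43, 43, 40, 54, 95, 134, 160, 169, 174, 180, 185, 188, 192, 193, 196, 197, 198, 200, 200, 202, 203, 203, 205, 206, 207, 206, 206, 203, 202, 199, 196, 185, 165, 144, 135, 143, 159, 176
[... 2912 characters left out ...]
.0), np.float64(257.0), np.float64(268.0), np.float64(295.0), np.float64(265.0), np.float64(253.0), np.float64(267.0), np.float64(289.0)] floor [np.float64(256.0), np.float64(277.0), np.float64(255.0), np.float64(272.0)]
110 [np.float64(267.0), np.float64(256.0), np.float64(268.0), np.float64(294.0), np.float64(263.0), np.float64(252.0), np.float64(265.0), np.float64(288.0)] floor [np.float64(257.0), np.float64(276.0), np.float64(254.0), np.float64(271.0)]
120 [np.float64(267.0), np.float64(255.0), np.float64(268.0), np.float64(292.0), np.float64(261.0), np.float64(251.0), np.float64(262.0), np.float64(287.0)] floor [np.float64(258.0), np.float64(275.0), np.float64(252.0), np.float64(271.0)]
```

Request:
move_arm(
  targets=[
    [[0,-0.0083,0,0.0567,0],[0,0,0,0.0567,0],[0,0,0,0.0567,0],[0,0,0,0.0567,0],[0,0,0,0.0565,0]],
  ],
)

```text
time: 1.87
tool_pos: [0.4725, 0.3885, 0.0368]
tool_rot: [0.0, -0.205, 0.979, 0.0]
contact_force: [0.9, 0.6, 0.2]
gripper_width: 0.0
grasp_force: 0.0
```

Request:
move_arm(
  targets=[
    [[0,0,-0.01,0,0],[0,0,-0.007,0,0],[0,0,-0.005,0,0],[0,0,-0.005,0,0],[0,0,-0.005,0,0]],
  ],
)

```text
time: 2.28
tool_pos: [0.4825, 0.3719, 0.0416]
tool_rot: [0.003, -0.206, 0.979, 0.001]
contact_force: [0.2, -0.2, 0.3]
gripper_width: 0.003
grasp_force: 0.0
```

Request:
move_arm(
  targets=[
    [[0,0,-0.005,0,0],[0,0,-0.005,0,0],[0,0,-0.005,0,0],[0,0,-0.005,0,0],[0,0,-0.005,0,0]],
  ],
)

```text
time: 2.7
tool_pos: [0.4866, 0.3571, 0.0384]
tool_rot: [0.0, -0.206, 0.978, 0.0]
contact_force: [0.1, 0.3, 0.6]
gripper_width: -0.0
grasp_force: 0.1
```

```bash
python3 - <<'E'
from h import *
where();c=get_calibration('wrist');np.save('cw2.npy',c,allow_pickle=True);f=grab_frame('wrist')[:,:,::-1];cv2.imwrite('pics/w2.png',f)
t=grab_frame('top')[:,:,::-1]
cv2.imwrite('pics/m3.png',np.hstack([cv2.resize(f,(480,360)),cv2.resize(crop(t,185,185,64,72,5),(320,360))]))
E
```

```text
t 2.7 tcp [0.4866 0.3571 0.0384] yawY 113.83 z [ 0.  0. -1.] w -0.0 F [0.1 0.3 0.6] g 0.1
```

View pics/m3.png

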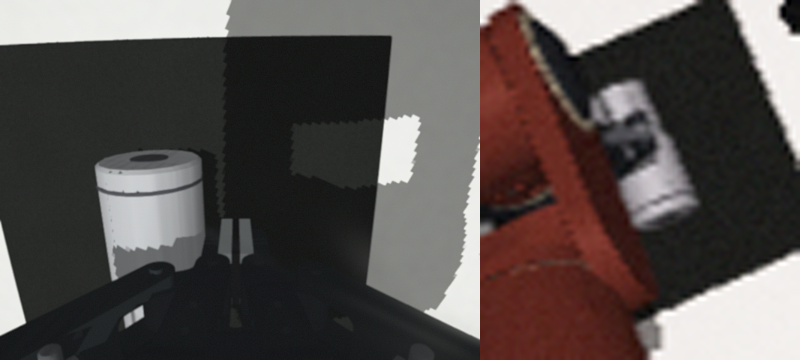

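```bash
python3 - <<'E'
from h import *
c=np.load('cw2.npy',allow_pickle=True).item();w=cv2.imread('pics/w2.png').mean(2)
u=np.array([np.cos(np.radians(24.0)),np.sin(np.radians(24.0)),0]);v=np.array([-u[1],u[0],0])
for y in(265,275,285):
    r=w[y];i=np.where(r[90:300]>75)[0]+90;l,h=i[0],i[-1];g=np.gradient(r[100:300])
    L=100+np.argmax(g[:60]);H=100+100+np.argmin(g[100:]);a,b=at(c,(L,y),.025),at(c,(H,y),.025);print(y,l,h,L,H,((a+b)/2@v).round(4),((b-a)@v).round(4),((a+b)/2@u).round(4))
c1=np.load('cw1.npy',allow_pickle=True).item()
for y,l,h in((180,209,273),(246,215,273)):print('before',(at(c1,(l,y),.025)+at(c1,(h,y),.025))@v/2)
s,R=where();print('tcp v',s['tool_pos']@v,'u',s['tool_pos']@u)
E
```

```text
265 132 269 132 271 0.0909 0.0459 0.565
275 133 270 133 271 0.0908 0.0459 0.5685
285 135 270 135 272 0.091 0.0459 0.5721
before 0.11035302540789427
before 0.11050828997933516
t 2.8 tcp [0.4866 0.3569 0.0382] yawY 113.81 z [-0. -0. -1.] w 0.001 F [ 1.4  0.  -0.1] g 0.0
tcp v 0.12811257920230842 u 0.5896630814383778
```

Request:
move_arm(
  targets=[
    [[0,0,0.01,0,0],[0,0,0.01,-0.067,0],[0,0,0.01,-0.067,0],[0,0,0.0,-0.067,0],[0,0,0,-0.067,0]],
  ],
)

```text
time: 3.22
tool_pos: [0.4783, 0.3743, 0.2005]
tool_rot: [-0.0, -0.207, 0.978, -0.0]
contact_force: [1.5, 0.5, -0.1]
gripper_width: 0.001
grasp_force: 0.0
```

```bash
python3 - <<'E'
from h import *
where();c=get_calibration('wrist');np.save('cw3.npy',c,allow_pickle=True);f=grab_frame('wrist')[:,:,::-1];cv2.imwrite('pics/w3.png',f)
u=np.array([np.cos(np.radians(24.0)),np.sin(np.radians(24.0)),0]);v=np.array([-u[1],u[0],0])
p=proj(c,[u*.5+v*.091+[0,0,.03],u*.59+v*.091+[0,0,.03]]);print(p)
x=int(p[:,0].mean());y=int(p[:,1].mean());z=crop(f,x-50,y-75,100,150,4)
cv2.imwrite('pics/m4.png',z)
E
```

```text
t 3.22 tcp [0.4783 0.3743 0.2005] yawY 113.88 z [-0.001 -0.    -1.   ] w 0.001 F [ 1.5  0.5 -0.1] g 0.0
[[227.31941594  91.43343868]
 [234.10387944 226.33971649]]
```

View pics/m4.png

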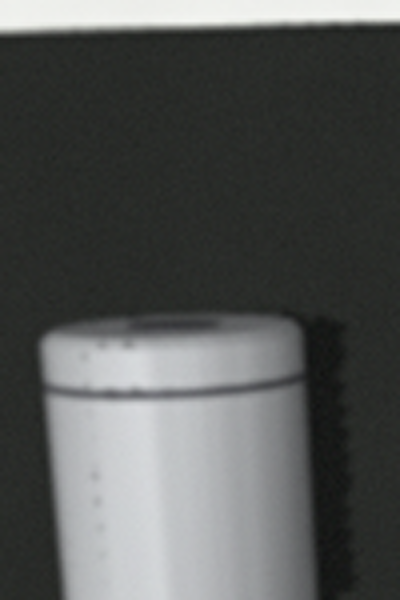

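```bash
python3 - <<'E'
from h import *
c=np.load('cw3.npy',allow_pickle=True).item();w=cv2.imread('pics/w3.png').mean(2)
u=np.array([np.cos(np.radians(24.0)),np.sin(np.radians(24.0)),0]);v=np.array([-u[1],u[0],0]);k=np.array([0,0,1])
o=u*.5727+v*.091+k*.025
for s in(.032,.042,.048,.053,.058,.063):
    a,b=proj(c,[o+u*s-v*.019,o+u*s+v*.019]);y=int(round((a+b)[1]/2))
    print(s,y,a.round(0),b.round(0),int(a[0])-4,w[y,int(a[0])-4:int(b[0])+8].astype(int).tolist())
for A in range(30,91,10):
    r=[]
    for e in(-18.4,18.4):
        n=v*np.sin(np.radians(A+e))+k*np.cos(np.radians(A+e));r.append(proj(c,[o+.019*n+.053*u])[0].round(1).tolist())
    fl=v*np.sin(np.radians(A))+k*np.cos(np.radians(A));tt=v*np.cos(np.radians(A))-k*np.sin(np.radians(A))
    print(A,r,'floor',proj(c,[o+.01*fl-.006*tt+.053*u,o+.01*fl+.006*tt+.053*u]).round(1).tolist())
E
```

```text
0.032 244 [210. 245.] [263. 244.] 206 [165, 163, 166, 171, 174, 175, 179, 179, 176, 178, 179, 183, 185, 187, 189, 184, 180, 174, 169, 167, 165, 168, 166, 164, 164, 161, 159, 160, 158, 157, 156, 154, 157, 155, 155, 153, 150, 149, 147, 142, 136, 133, 129, 124, 118, 110, 103, 94, 87, 73, 46, 27, 22, 24, 25, 27, 25, 22, 26, 33, 39, 40, 42, 44]
0.042 258 [211. 258.] [263. 258.] 207 [160, 180, 187, 191, 192, 192, 194, 195, 195, 196, 198, 202, 205, 207, 199, 174, 138, 104, 90, 88, 89, 89, 90, 97, 101, 99, 97, 94, 89, 86, 83, 83, 92, 113, 133, 141, 147, 149, 150, 145, 141, 138, 132, 127, 120, 112, 105, 97, 87, 73, 45, 27, 22, 22, 25, 24, 26, 31, 35, 39, 40, 39, 40, 40]
0.048 265 [212. 265.] [263. 265.] 207 [144, 165, 182, 186, 188, 188, 191, 193, 195, 198, 198, 199, 200, 201, 198, 185, 155, 122, 99, 87, 87, 89, 93, 96, 96, 94, 92, 86, 83, 84, 83, 83, 89, 107, 127, 141, 143, 148, 148, 146, 141, 136, 130, 126, 120, 113, 106, 98, 91, 77, 54, 31, 22, 20, 23, 23, 22, 21, 25, 29, 37, 41, 42, 41]
0.053 272 [212. 272.] [264. 272.] 208 [156, 177, 186, 188, 189, 191, 191, 192, 193, 194, 196, 196, 197,
[... 693 characters left out ...]
 86, 86, 85, 84, 83, 82, 84, 82, 88, 104, 127, 144, 151, 153, 151, 149, 145, 139, 135, 128, 123, 116, 109, 100, 89, 71, 54, 42, 42, 42, 41, 39, 40, 43, 44, 39, 43, 39, 39, 41]
30 [[238.8, 281.0], [254.9, 278.0]] floor [[234.8, 277.5], [250.6, 274.6]]
40 [[243.5, 280.6], [258.1, 276.6]] floor [[237.7, 277.4], [252.1, 273.7]]
50 [[248.1, 279.8], [260.7, 275.2]] floor [[240.6, 277.2], [253.2, 272.7]]
60 [[252.3, 278.8], [262.5, 273.7]] floor [[243.3, 276.8], [253.7, 271.8]]
70 [[256.0, 277.6], [263.6, 272.1]] floor [[246.0, 276.2], [253.8, 270.9]]
80 [[259.0, 276.2], [263.8, 270.6]] floor [[248.3, 275.5], [253.4, 270.0]]
90 [[261.4, 274.7], [263.3, 269.1]] floor [[250.3, 274.7], [252.6, 269.1]]
```

```bash
cat >> h.py <<'E'
u=np.array([np.cos(np.radians(24.0)),np.sin(np.radians(24.0)),0]);v=np.array([-u[1],u[0],0]);k=np.array([0,0,1])
def slot(c,w,v0,S=(.044,.048,.053,.058,.062),lim=None):
    """shaft axis v and slot angle (deg left of up) from a wrist picture"""
    from scipy.optimize import brentq
    for s in S:
        o=u*(.5727+s)+v*v0+k*.025
        a,b=proj(c,[o-v*.045,o+v*.045]);xs=np.linspace(0,1,400);P=a+(b-a)*xs[:,None]
        r=cv2.remap(cv2.GaussianBlur(w.astype(np.float32),(3,3),0),P[None,:,0].astype(np.float32),P[None,:,1].astype(np.float32),cv2.INTER_LINEAR)[0]
        br=np.where(r>70)[0];mid=[i for i in range(len(br)-1) if br[i+1]-br[i]>3]
        runs=np.split(br,np.array(mid,int)+1);run=max(runs,key=len)
        L,H=P[run[0]],P[run[-1]];vc=(at(c,L,.025)+at(c,H,.025))@v/2
        g=np.gradient(r[run[0]:run[-1]+1]);n=len(g);q=g[n//8:-n//8];i0=n//8+np.argmin(q)+run[0];i1=n//8+np.argmax(q)+run[0]
        o=u*(.5727+s)+v*vc+k*.025;ang=[]
        for i in(i0,i1):
            f=lambda A:(proj(c,[o+.019*(v*np.sin(A)+k*np.cos(A))])[0]-P[i])[0]
            A=np.radians(np.arange(-70,71));ang.append(np.degrees(A[np.argmin([abs(f(t)) for t in A])]))
        print(s,'v',vc.round(4),'width',((at(c,H,.025)-at(c,L,.025))@v).round(4),'edges',np.round(ang),'slot',np.mean(ang).round(1))
E
python3 - <<'E'
from h import *
c=np.load('cw3.npy',allow_pickle=True).item();w=cv2.imread('pics/w3.png').mean(2);slot(c,w,.087)
cv2.imwrite('pics/m5.png',crop(cv2.imread('pics/w3.png'),185,165,100,150,4))
E
```

```text
0.044 v 0.0849 width 0.0395 edges [-3. 36.] slot 16.5
0.048 v 0.0849 width 0.0395 edges [-1. 35.] slot 17.0
0.053 v 0.0851 width 0.0395 edges [-3. 33.] slot 15.0
0.058 v 0.0851 width 0.0395 edges [ 0. 35.] slot 17.5
0.062 v 0.0852 width 0.0392 edges [ 2. 34.] slot 18.0
```

View pics/m5.png

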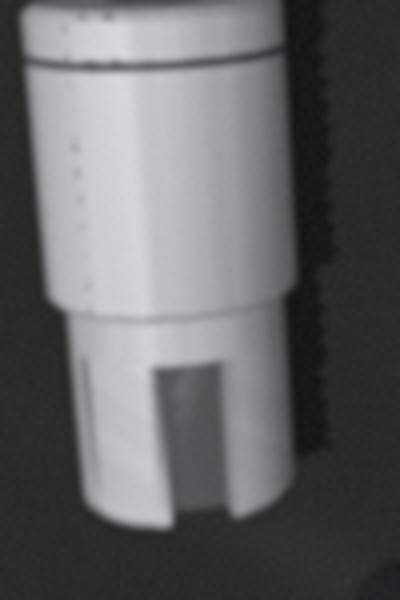

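Request:
move_arm(
  targets=[
    [[0,0,0,0.068,0],[0,0,0,0.068,0],[0,0,0,0.068,0],[0,0,0,0.068,0],[0,0,-0.016,0,0]],
  ],
)

```text
time: 3.68
tool_pos: [0.4809, 0.3656, 0.0309]
tool_rot: [-0.002, -0.207, 0.978, -0.0]
contact_force: [-0.0, -1.5, 0.7]
gripper_width: -0.0
grasp_force: 0.0
```

Request:
move_arm(
  targets=[
    [[0,0,-0.014,0,0],[0,0,-0.007,0,0],[0,0,-0.004,0,0],[0,0,-0.002,0,0],[0,0,-0.0017,0,0]],
  ],
)

```text
time: 4.1
tool_pos: [0.4905, 0.3493, 0.037]
tool_rot: [0.001, -0.206, 0.978, 0.0]
contact_force: [0.2, -0.2, -0.6]
gripper_width: 0.003
grasp_force: 0.0
```

Request:
move_arm(
  targets=[
    [[0,0,-0.0017,0,0],[0,0,-0.0017,0,0],[0,0,-0.0017,0,0],[0,0,0,0,0],[0,0,0,0,0]],
  ],
)

```text
time: 4.52
tool_pos: [0.4912, 0.3464, 0.0359]
tool_rot: [-0.0, -0.206, 0.978, -0.0]
contact_force: [0.9, 0.1, 0.4]
gripper_width: -0.0
grasp_force: 0.0
```

Request:
move_arm(
  targets=[
    [[0,0,0.01,0,0],[0,0,0.01,-0.067,0],[0,0,0.01,-0.067,0],[0,0,0.0,-0.067,0],[0,0,0,-0.067,0]],
  ],
)

```text
time: 4.93
tool_pos: [0.4832, 0.3634, 0.1982]
tool_rot: [-0.0, -0.207, 0.978, -0.0]
contact_force: [1.4, 0.2, -0.2]
gripper_width: -0.001
grasp_force: 0.0
```

```bash
python3 - <<'E'
from h import *
s,R=where();c=get_calibration('wrist');np.save('cw4.npy',c,allow_pickle=True);f=grab_frame('wrist')[:,:,::-1];cv2.imwrite('pics/w4.png',f)
print('tcp v',s['tool_pos']@v);slot(c,f.mean(2),.080)
E
```

```text
t 4.93 tcp [0.4832 0.3634 0.1982] yawY 113.88 z [-0.001 -0.    -1.   ] w -0.001 F [ 1.4  0.2 -0.2] g 0.0
tcp v 0.1354633542374034
0.044 v 0.0795 width 0.039 edges [-17.  24.] slot 3.5
0.048 v 0.0795 width 0.039 edges [-16.  24.] slot 4.0
0.053 v 0.0796 width 0.0392 edges [-14.  23.] slot 4.5
0.058 v 0.0796 width 0.0392 edges [-14.  22.] slot 4.0
0.062 v 0.0798 width 0.0392 edges [-12.  22.] slot 5.0
```

Request:
move_arm(
  targets=[
    [[0,0,0,0.067,0],[0,0,0,0.067,0],[0,0,0,0.067,0],[0,0,0,0.067,0],[0,0,-0.014,0,0]],
  ],
)

```text
time: 5.4
tool_pos: [0.4851, 0.3556, 0.0308]
tool_rot: [-0.002, -0.207, 0.978, -0.0]
contact_force: [-1.2, -0.8, -0.6]
gripper_width: -0.0
grasp_force: 0.0
```

Request:
move_arm(
  targets=[
    [[0,0,-0.008,0,0],[0,0,-0.005,0,0],[0,0,-0.002,0,0],[0,0,-0.0017,0,0],[0,0,-0.0017,0,0]],
  ],
)

```text
time: 5.82
tool_pos: [0.4923, 0.3455, 0.0371]
tool_rot: [0.001, -0.206, 0.978, 0.0]
contact_force: [0.3, -0.1, -0.4]
gripper_width: 0.002
grasp_force: 0.1
```

Request:
move_arm(
  targets=[
    [[0,0,-0.0017,0,0],[0,0,0,0,0],[0,0,0,0,0],[0,0,0,0,0],[0,0,0.01,0,0]],
  ],
)

```text
time: 6.23
tool_pos: [0.49, 0.3493, 0.0359]
tool_rot: [-0.0, -0.206, 0.979, -0.0]
contact_force: [-0.4, 0.8, 0.2]
gripper_width: -0.001
grasp_force: 0.0
```

Request:
move_arm(
  targets=[
    [[0,0,0.01,-0.067,0],[0,0,0.01,-0.067,0],[0,0,0.0,-0.067,0],[0,0,0,-0.067,0],[0,0,0,0,0]],
  ],
)

```text
time: 6.65
tool_pos: [0.489, 0.3638, 0.2079]
tool_rot: [0.008, -0.207, 0.978, 0.003]
contact_force: [2.0, 0.4, 1.9]
gripper_width: 0.002
grasp_force: 0.0
```

```bash
python3 - <<'E'
from h import *
s,R=where();c=get_calibration('wrist');np.save('cw5.npy',c,allow_pickle=True);f=grab_frame('wrist')[:,:,::-1];cv2.imwrite('pics/w5.png',f)
print('tcp v,u',s['tool_pos']@v,s['tool_pos']@u);slot(c,f.mean(2),.078)
w=f.mean(2)
# axis direction/step: profile along axis at v=.078, top of shaft
a,b=proj(c,[u*.53+v*.0775+k*.0465,u*.66+v*.0775+k*.0465]);P=a+(b-a)*np.linspace(0,1,131)[:,None]
print(np.array([int(w[int(round(y)),int(round(x))]) for x,y in P]).tolist())
E
```

```text
t 6.65 tcp [0.489  0.3638 0.2079] yawY 113.87 z [ 0.015  0.009 -1.   ] w 0.002 F [2.  0.4 1.9] g 0.0
tcp v,u 0.1334306073066102 0.5946349264095913
0.044 v 0.0773 width 0.0388 edges [-22.  19.] slot -1.5
0.048 v 0.0773 width 0.0388 edges [-21.  20.] slot -0.5
0.053 v 0.0774 width 0.039 edges [-21.  19.] slot -1.0
0.058 v 0.0776 width 0.0388 edges [-19.  18.] slot -0.5
0.062 v 0.0777 width 0.039 edges [-19.  17.] slot -1.0
[41, 39, 38, 41, 38, 43, 41, 43, 37, 41, 37, 41, 41, 41, 40, 41, 63, 63, 93, 126, 177, 195, 209, 212, 213, 212, 214, 204, 162, 116, 191, 209, 210, 210, 211, 210, 211, 211, 212, 212, 213, 208, 208, 209, 208, 208, 208, 209, 210, 209, 210, 211, 210, 207, 206, 208, 206, 207, 207, 208, 207, 206, 207, 207, 208, 204, 205, 205, 204, 205, 205, 197, 178, 175, 206, 205, 204, 207, 207, 205, 193, 114, 91, 94, 92, 92, 91, 91, 91, 88, 90, 89, 89, 87, 87, 86, 86, 85, 87, 85, 86, 84, 85, 86, 85, 75, 43, 45, 43, 45, 44, 44, 43, 46, 49, 46, 49, 48, 46, 46, 45, 42, 43, 40, 39, 127, 198, 239, 238, 236, 237]
```

Request:
move_arm(
  targets=[
    [[100,0.0342,-0.0466,0,0],[100,0.0343,-0.0466,0,0],[100,0,0,0.03,0],[100,0,0,0.05,0],[100,0,0,0.05,0]],
  ],
)

```text
time: 7.12
tool_pos: [0.4701, 0.2927, 0.118]
tool_rot: [0.001, -0.206, 0.979, 0.0]
contact_force: [0.7, 0.3, -1.5]
gripper_width: 0.707
grasp_force: 0.0
```

Request:
move_arm(
  targets=[
    [[100,0,0,0.04,0],[100,0,0,0.03,0],[100,0,0,0.03,0],[100,0,0,0,0],[100,0,0,0,0]],
  ],
)

```text
time: 7.53
tool_pos: [0.4683, 0.2924, 0.0566]
tool_rot: [-0.002, -0.207, 0.978, -0.0]
contact_force: [0.5, -0.7, 1.1]
gripper_width: 0.998
grasp_force: 0.0
```

```bash
python3 - <<'E'
from h import *
togo(u*.5535+v*.0775+k*.031)
c=get_calibration('wrist');f=grab_frame('wrist')[:,:,::-1];cv2.imwrite('pics/w6.png',f);w=f.mean(2)
for U in(.5555,.558,.56):
    o=u*U+v*.0775+k*.025;a,b=proj(c,[o-v*.04,o+v*.04]);print(U,a.round(0),b.round(0),w[int((a+b)[1]/2),int(a[0]):int(b[0]):4].astype(int).tolist())
E
```

```text
t 7.53 tcp [0.4683 0.2924 0.0566] yawY 113.84 z [-0.004 -0.002 -1.   ] w 0.998 F [ 0.5 -0.7  1.1] g 0.0
fractions [-0.0115  0.0015  0.0426]
0.5555 [215. 331.] [420. 331.] [40, 40, 39, 39, 39, 37, 23, 23, 31, 39, 41, 49, 94, 99, 100, 100, 96, 91, 90, 88, 90, 89, 90, 90, 89, 86, 89, 87, 89, 90, 90, 89, 88, 92, 96, 100, 95, 96, 98, 88, 23, 23, 21, 24, 24, 26, 25, 27, 21, 23, 26]
0.558 [216. 337.] [419. 337.] [42, 44, 42, 41, 42, 41, 42, 43, 41, 42, 44, 48, 95, 95, 100, 103, 103, 100, 103, 100, 95, 94, 92, 90, 91, 89, 89, 91, 91, 93, 98, 100, 100, 99, 99, 100, 98, 97, 97, 72, 21, 22, 20, 22, 22, 22, 24, 20, 24, 26, 23]
0.56 [216. 342.] [419. 341.] [42, 42, 40, 40, 40, 40, 39, 40, 45, 42, 41, 41, 93, 97, 98, 103, 103, 105, 106, 104, 100, 99, 101, 104, 103, 105, 102, 101, 99, 97, 99, 100, 101, 98, 99, 99, 98, 95, 97, 51, 24, 25, 24, 26, 21, 24, 25, 27, 23, 25, 21]
```

Request:
move_arm(
  targets=[
    [[100,-0.0115,0.0015,0,0],[100,0,0,0.02,0],[100,0,0,0.015,0],[100,0,0,0.0075,0],[100,0,0,0,0]],
  ],
)

```text
time: 8.0
tool_pos: [0.4746, 0.2959, 0.0313]
tool_rot: [-0.002, -0.206, 0.978, -0.0]
contact_force: [-0.6, 0.3, -0.9]
gripper_width: 0.999
grasp_force: 0.0
```

Request:
move_arm(
  targets=[
    [[100,0,0,0,0],[0,0,0,0,0],[0,0,0,0,0],[0,0,0,0,0],[0,0,0,0,0]],
  ],
)

```text
time: 8.42
tool_pos: [0.4763, 0.2967, 0.0341]
tool_rot: [0.0, -0.206, 0.978, 0.0]
contact_force: [-0.3, 1.2, 1.5]
gripper_width: 0.49
grasp_force: 60.5
```

Request:
move_arm(
  targets=[
    [[0,0,0,0,0],[0,0,0,0,0],[0,0,0,0,0],[0,0,0,-0.01,0],[0,0,0,-0.02,0]],
  ],
)

```text
time: 8.83
tool_pos: [0.4734, 0.2953, 0.0486]
tool_rot: [-0.003, -0.206, 0.978, -0.001]
contact_force: [0.1, -0.5, -6.1]
gripper_width: 0.495
grasp_force: 61.5
```

```bash
python3 - <<'E'
from h import *
s,R=where();print(s['tool_pos']@u,s['tool_pos']@v,s['ft_torque'])
f=grab_frame('side')[:,:,::-1];cv2.imwrite('pics/s7.png',f)
c=get_calibration('side')
P=s['tool_pos']+np.array([0,0,-.006]);print(proj(c,[P+u*a for a in(-.003,.019,.049,.087)]).round(1).tolist())
E
```

```text
t 8.83 tcp [0.4734 0.2953 0.0486] yawY 113.83 z [-0.006 -0.003 -1.   ] w 0.495 F [ 0.1 -0.5 -6.1] g 61.5
0.5525869056970422 0.07720529940529164 [-0.0585609   0.23929199 -0.00746045]
[[291.3, 224.2], [297.9, 222.2], [306.9, 219.4], [318.0, 215.9]]
```

```bash
python3 - <<'E'
from h import *
t=cv2.imread('pics/top0.png');s=cv2.imread('pics/side0.png')
a=crop(t,388,146,50,75,8);b=crop(s,352,303,90,110,4.4444)
b=np.vstack([b,np.zeros((600-b.shape[0],b.shape[1],3),np.uint8)])
im=np.hstack([a,b])[:, :800]
for i in range(0,800,100):cv2.line(im,(i,590),(i,600),(0,0,255),2)
cv2.imwrite('pics/m6.png',im);print(im.shape)
E
```

```text
(600, 800, 3)
```

View pics/m6.png

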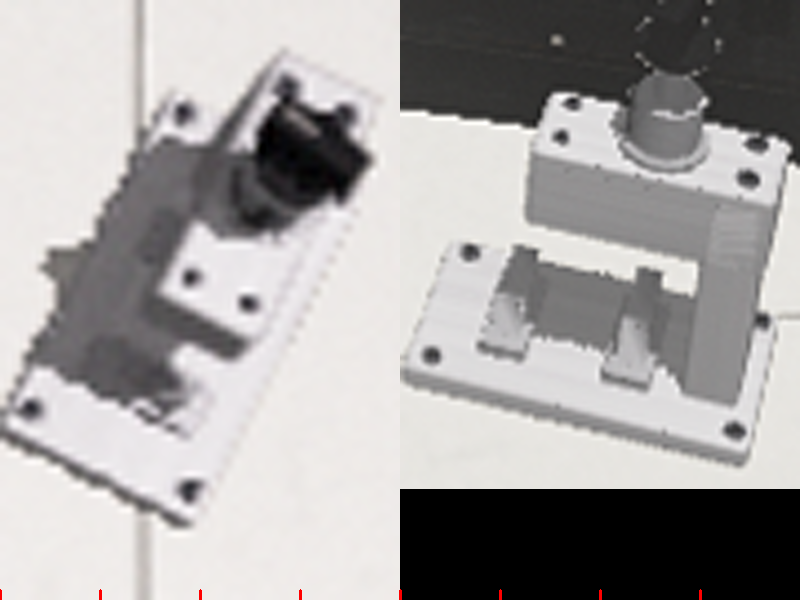

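```bash
python3 - <<'E'
from h import *
from scipy.optimize import least_squares
ct,cs=get_calibration('top'),get_calibration('side')
T=lambda x,y:(388+(x+.5)/8-.5,146+(y+.5)/8-.5)
S=lambda x,y:(352+(x-399.5)/4.4444-.5,303+(y+.5)/4.4444-.5)
# (cam, px, along, lateral, z, kind)
O=[(ct,T(161,291),-.009,.022,.14,0),(ct,T(248,338),-.009,-.022,.14,0),(ct,T(283,50),.099,.022,.14,0),(ct,T(381,98),.099,-.022,.14,0),
(cs,S(553,95),-.009,.022,.14,0),(cs,S(528,152),-.009,-.022,.14,0),(cs,S(770,207),.099,-.022,.14,0),(cs,S(792,148),.099,.022,.14,0),(cs,S(526,221),-.009,-.022,.094,0),
(ct,T(4,416),-.08,.045,.014,1),(ct,T(190,516),-.08,-.045,.014,1),(cs,S(451,245),-.08,.045,.014,1),(cs,S(402,374),-.08,-.045,.014,1),(cs,S(745,457),.08,-.045,.014,1),(ct,T(172,92),.08,.045,.014,1)]
def f(p,W=None):
    d=np.array([np.cos(p[2]),np.sin(p[2]),0]);n=np.array([-d[1],d[0],0]);r=[]
    for c,px,a,l,z,kd in O:
        r.append(proj(c,[np.array([p[0],p[1],z])+(a+p[3]*kd)*d+l*n])[0]-px)
    return np.ravel(r)
for sel in('all',):
    r=least_squares(f,[.598,-.296,-.46,.03],loss='soft_l1');print(r.x[:2].round(4),np.degrees(r.x[2]).round(2),r.x[3].round(4));print(r.fun.reshape(-1,2).round(1).tolist())
for cam in(ct,cs):
    O2=O;O=[o for o in O if o[0] is cam];r=least_squares(f,[.598,-.296,-.46,.03]);print(r.x[:2].round(4),np.degrees(r.x[2]).round(2),r.x[3].round(4));O=O2
s=where()
E
```

```text
[ 0.5956 -0.2943] -27.34 0.0259
[[-0.5, 1.2], [1.7, 2.1], [0.5, 0.4], [1.2, 1.1], [0.1, -1.7], [0.5, -0.6], [1.9, -0.1], [0.7, -1.5], [-0.7, 1.4], [-0.3, 2.0], [0.9, 2.3], [0.6, -1.8], [0.2, -1.8], [1.1, -0.5], [0.8, 0.4]]
[ 0.5994 -0.2922] -27.42 0.0275
[ 0.5939 -0.2963] -27.37 0.026
t 8.88 tcp [0.4757 0.2964 0.0524] yawY 113.84 z [-0.001 -0.    -1.   ] w 0.497 F [ 0.7  1.8 -2.9] g 61.6
```

Request:
move_arm(
  targets=[
    [[0,0,0,-0.03,0],[0,0,0,-0.05,0],[0,0,0,-0.05,0],[0,0,0,-0.04,0],[0,0,0,0,0]],
  ],
)

```text
time: 9.3
tool_pos: [0.4792, 0.298, 0.1598]
tool_rot: [0.006, -0.207, 0.978, 0.001]
contact_force: [1.7, 1.4, -3.1]
gripper_width: 0.49
grasp_force: 62.2
```

Request:
move_arm(
  targets=[
    [[0,0.032,-0.0374,-0.043,0],[0,0.032,-0.0374,-0.043,0],[0,0.032,-0.0374,-0.043,0],[0,0.032,-0.0374,-0.043,0],[0,0.032,-0.0374,-0.043,0]],
  ],
)

```text
time: 9.72
tool_pos: [0.432, 0.1538, 0.2808]
tool_rot: [-0.002, -0.207, 0.978, -0.0]
contact_force: [0.0, 0.5, -3.9]
gripper_width: 0.495
grasp_force: 62.6
```

Request:
move_arm(
  targets=[
    [[0,0.032,-0.0374,-0.043,0],[0,0.032,-0.0374,-0.043,0],[0,0,0,0,0.5],[0,0,0,0,1],[0,0,0,0,1]],
  ],
)

```text
time: 10.13
tool_pos: [0.4162, 0.0978, 0.3324]
tool_rot: [-0.001, -0.074, 0.997, -0.0]
contact_force: [-0.1, 0.5, -5.9]
gripper_width: 0.498
grasp_force: 62.8
```

Request:
move_arm(
  targets=[
    [[0,0,0,0,1],[0,0,0,0,1],[0,0,0,0,1],[0,0,0,0,1],[0,0,0,0,1]],
  ],
)

```text
time: 10.55
tool_pos: [0.416, 0.0985, 0.3313]
tool_rot: [-0.002, 0.186, 0.983, -0.0]
contact_force: [-0.1, -1.2, -4.8]
gripper_width: 0.488
grasp_force: 63.0
```

Request:
move_arm(
  targets=[
    [[0,0,0,0,1],[0,-0.0288,-0.0555,0,0],[0,-0.0288,-0.0555,0,0],[0,-0.0288,-0.0555,0,0],[0,-0.0288,-0.0555,0,0]],
  ],
)

```text
time: 10.97
tool_pos: [0.4164, -0.0527, 0.3315]
tool_rot: [-0.001, 0.234, 0.972, 0.0]
contact_force: [1.2, 0.4, -5.7]
gripper_width: 0.492
grasp_force: 63.0
```

Request:
move_arm(
  targets=[
    [[0,-0.0288,-0.0555,0,0],[0,-0.0288,-0.0555,0,0],[0,-0.0288,-0.0555,0,0],[0,-0.0288,-0.0555,0,0],[0,0,0,0,0]],
  ],
)

```text
time: 11.38
tool_pos: [0.4165, -0.2068, 0.3309]
tool_rot: [-0.002, 0.238, 0.971, -0.001]
contact_force: [-0.6, 1.6, -4.8]
gripper_width: 0.493
grasp_force: 63.3
```

```bash
python3 - <<'E'
from h import *
togo([.61,-.30,.34]);print(state()['joint_pos'])
E
```

```text
t 11.38 tcp [ 0.4165 -0.2068  0.3309] yawY 62.41 z [-0.004 -0.001 -1.   ] w 0.493 F [-0.6  1.6 -4.8] g 63.3
fractions [-0.3576  0.0116 -0.0162]
[-0.61916325 -0.37325779  1.86885969 -0.00348773  1.64847391 -1.70868054]
```

Request:
move_arm(
  targets=[
    [[0,-0.0597,0.0018,-0.003,0],[0,-0.0597,0.0018,-0.003,0],[0,-0.0597,0.0018,-0.003,0],[0,-0.0597,0.0018,-0.003,0],[0,-0.0597,0.0018,-0.003,0]],
  ],
)

```text
time: 11.8
tool_pos: [0.5807, -0.2788, 0.3397]
tool_rot: [-0.002, 0.235, 0.972, 0.001]
contact_force: [-0.8, -0.2, -4.2]
gripper_width: 0.497
grasp_force: 63.4
```

Request:
move_arm(
  targets=[
    [[0,-0.059,0.0018,0,0],[0,0,0,0,0],[0,0,0,0,0],[0,0,0,0,0]],
  ],
)

```text
time: 12.13
tool_pos: [0.6111, -0.2933, 0.34]
tool_rot: [-0.002, 0.235, 0.972, 0.001]
contact_force: [-1.0, 0.0, -4.3]
gripper_width: 0.496
grasp_force: 63.3
```

```bash
python3 - <<'E'
from h import *
s,R=where();c=get_calibration('wrist');np.save('cw8.npy',c,allow_pickle=True);f=grab_frame('wrist')[:,:,::-1];cv2.imwrite('pics/w8.png',f)
p=proj(c,[[.5956,-.2943,.14]])[0];d=np.array([np.cos(np.radians(-27.4)),np.sin(np.radians(-27.4)),0])
print(p,proj(c,[np.array([.5956,-.2943,.014])-.055*d])[0],proj(c,[np.array([.5956,-.2943,.214])+.046*d])[0])
cv2.imwrite('pics/m7.png',crop(f,215,90,200,150,4))
E
```

```text
t 12.13 tcp [ 0.6111 -0.2933  0.34  ] yawY 62.84 z [-0.004  0.002 -1.   ] w 0.496 F [-1.   0.  -4.3] g 63.3
[304.8327347 198.7454207] [307.35075025 123.87898815] [302.46152971 292.82864695]
```

View pics/m7.png

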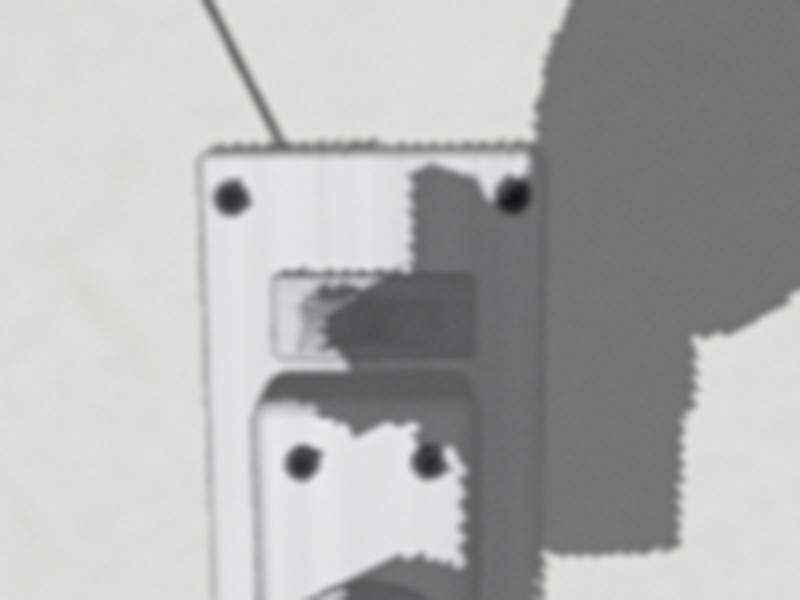

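```bash
python3 - <<'E'
from h import *
c=np.load('cw8.npy',allow_pickle=True).item();Q=lambda x,y,z:at(c,(215+(x+.5)/4-.5,90+(y+.5)/4-.5),z)
A=(Q(231,197,.014)+Q(513,196,.014))/2;B=(Q(302,461,.14)+Q(429,461,.14))/2;BE=(Q(257,450,.14)+Q(475,450,.14))/2;AE=(Q(204,300,.014)+Q(545,300,.014))/2
for n,X in(('A',A),('B',B),('BE',BE),('AE',AE)):print(n,X.round(4))
for a,b in((A,B),):
    e=b-a;print('yaw',np.degrees(np.arctan2(e[1],e[0])))
e=Q(513,196,.014)-Q(231,197,.014);print('yaw base holes',np.degrees(np.arctan2(e[1],e[0]))-90,'sep',np.linalg.norm(e))
e=Q(429,461,.14)-Q(302,461,.14);print('yaw head holes',np.degrees(np.arctan2(e[1],e[0]))-90,np.linalg.norm(e), 'head width',np.linalg.norm(Q(257,450,.14)-Q(475,450,.14)))
y=np.radians(-27.4);d=np.array([np.cos(y),np.sin(y),0]);n=np.array([-d[1],d[0],0])
for nm,X in(('A',A),('B',B),('BE',BE),('AE',AE),('nose top',Q(365,400,.14)),('nose bot',Q(365,372,.094)),('base front',Q(370,150,.014)),('Vfront',Q(372,273,.047)),('Vback',Q(372,360,.047))):print(nm,'along',(X@d).round(4),'lat',(X@n).round(4))
s,R=where();print('tcp along/lat',s['tool_pos']@d,s['tool_pos']@n)
E
```

```text
A [ 0.56   -0.2755  0.014 ]
B [ 0.6002 -0.2957  0.14  ]
BE [ 0.5983 -0.2946  0.14  ]
AE [ 0.5836 -0.287   0.014 ]
yaw -26.640262878339144
yaw base holes -26.94690573225985 sep 0.07213451310106891
yaw head holes -27.13793243256187 0.02418030039751805 head width 0.04144094251317861
A along 0.6239 lat 0.0131
B along 0.6689 lat 0.0137
BE along 0.6668 lat 0.0138
AE along 0.6502 lat 0.0138
nose top along 0.6573 lat 0.0136
nose bot along 0.6582 lat 0.0128
base front along 0.6124 lat 0.0126
Vfront along 0.6408 lat 0.0136
Vback along 0.6616 lat 0.0136
t 12.18 tcp [ 0.6109 -0.2932  0.3414] yawY 62.84 z [-0.002  0.001 -1.   ] w 0.494 F [-0.9  0.2 -4.8] g 63.3
tcp along/lat 0.6773195295087349 0.02085913228589533
```

Request:
move_arm(
  targets=[
    [[0,0.0524,-0.0031,0,0],[0,0.0524,-0.0031,0,0],[0,0.0524,-0.0031,0,0],[0,0.0524,-0.0032,0,0],[0,0,0,0.055,0]],
  ],
)

```text
time: 12.6
tool_pos: [0.4949, -0.2425, 0.3197]
tool_rot: [0.007, 0.235, 0.972, -0.003]
contact_force: [3.5, -1.2, -2.2]
gripper_width: 0.497
grasp_force: 63.5
```

Request:
move_arm(
  targets=[
    [[0,0,0,0.055,0],[0,0,0,0.055,0],[0,0,0,0.055,0],[0,0,0,0.055,0],[0,0,0,0.055,0]],
  ],
)

```text
time: 13.02
tool_pos: [0.4954, -0.2424, 0.1446]
tool_rot: [0.001, 0.235, 0.972, -0.0]
contact_force: [0.5, -0.4, -4.8]
gripper_width: 0.491
grasp_force: 63.4
```

Request:
move_arm(
  targets=[
    [[0,0,0,0.055,0],[0,0,0,0.03,0],[0,0,0,0.01,0],[0,0,0,0,0],[0,0,0,0,0]],
  ],
)

```text
time: 13.43
tool_pos: [0.4968, -0.2433, 0.0897]
tool_rot: [0.001, 0.235, 0.972, -0.001]
contact_force: [-0.0, -0.2, -3.6]
gripper_width: 0.493
grasp_force: 63.4
```

```bash
cat >> h.py <<'E'
Y=np.radians(-27.1);D=np.array([np.cos(Y),np.sin(Y),0]);N=np.array([-D[1],D[0],0]);SEAT=np.array([.598,-.295,0])
def rel():
    s,R=where();r=s['tool_pos']-SEAT;print('tcp rel seat along %.4f lat %.4f z %.4f'%(r@D,r@N,r[2]));return s,R
E
python3 - <<'E'
from h import *
s,R=rel();togo(SEAT-.115*D+[0,0,.075])
f=grab_frame('side')[:,:,::-1];cv2.imwrite('pics/s9.png',f);c=get_calibration('side')
s=state();P=s['tool_pos'].copy();P[2]-=.0075
pts=[P+D*a+k*h for a,h in((-.003,0),(.019,.022),(.019,-.022),(.049,.022),(.087,.019),(.087,-.019))];q=proj(c,pts);print(q.round(1).tolist())
g=f.mean(2)
x0,x1=int(q[:,0].min())-10,int(q[:,0].max())+14
for y in range(int(q[:,1].min())-8,int(q[:,1].max())+10,2):print(y,''.join('%4d'%g[y,x] for x in range(x0,x1,2)))
print(x0)
E
```

```text
t 13.43 tcp [ 0.4968 -0.2433  0.0897] yawY 62.83 z [ 0.002 -0.002 -1.   ] w 0.493 F [-0.  -0.2 -3.6] g 63.4
tcp rel seat along -0.1136 lat -0.0001 z 0.0897
t 13.43 tcp [ 0.4968 -0.2433  0.0897] yawY 62.83 z [ 0.002 -0.002 -1.   ] w 0.493 F [-0.  -0.2 -3.6] g 63.4
fractions [0.0024 0.0002 0.0244]
[[332.1, 339.0], [342.7, 333.3], [341.9, 349.4], [357.0, 336.6], [375.2, 341.9], [374.0, 355.9]]
325  110 107  81  87  72  54  60  63  70 134  81  58  45  45  46  47  49  48  49  48  48  50  48  49  48  48  49  48  48  47  48  37 224 234
327  124 125  74  70  64  56  62  62  53 113 240 242 248 248 251  89  82  83  59  44  44  44  45  47  50  49  48  48  48  48  46 145 230 235
329   92  91  68  66  65  62  64  61  54 112 238 235 235 233 235 236 236 236 242 247 247 251  95  88  89  62  41  41  44  46  43 186 228 226
331   74  69  60  60  58  65  63  93 102 116 234 236 235 236 235 235 235 235 235 235 234 235 236 235 237 241 247 247 251 101  84 229 229 227
333   74  72  60  60  66  65  63 111 107 103 104 158 164 167 214 234 236 233 234 234 233 234 234 232 234 235 235 235 234 236 213 225 153  46
3
[... 1417 characters left out ...]
 134 135 134 134 133 133 133 132 130 224 242 231 167 197 230 179 143 113 106 109 115 124 117 199 235 234 233 235 235 234 237 240 227
357  134 134 133 132 133 133 133 133 134 131 225 236 234 234 234 235 235 235 239 243 196 137 109 100 232 234 235 236 232 234 237 235 235 235
359  134 134 134 133 134 132 133 133 133 132 124 236 233 237 235 235 235 234 235 236 210 233 106  66 211 227 219 238 119 105  96 232 234 234
361  135 135 133 133 134 134 134 132 133 133 133 132 132 127 123 233 237 237 235 239 112 115 147 150 222 223 224 153 117 113 105 207 230 234
363  135 135 135 135 134 134 134 134 136 134 133 134 134 133 133 131 126 121 233 216 122 124 121 135 223 221 222 124 115 115 111 123 119 117
322
```

```bash
python3 - <<'E'
from h import *
s,R=rel();c=get_calibration('wrist');f=grab_frame('wrist')[:,:,::-1];cv2.imwrite('pics/w10.png',f);w=f.mean(2)
z=s['tool_pos'][2]-.0075+.022
for l in(-.008,0,.008):
    P=proj(c,[np.array([*s['tool_pos'][:2],z])+D*a+N*l for a in np.arange(-.05,.03,.001)])
    print(l,P[0].round(),P[-1].round(),[int(w[int(round(y)),int(round(x))]) if 0<=y<480 else -1 for x,y in P])
# step/slot edges in side picture, corrected by the side camera's bias seen on the cradle
cs=get_calibration('side');g=cv2.imread('pics/s9.png')
cv2.imwrite('pics/side_crop.png',crop(g,320,315,80,60,8))
bias=SEAT-np.array([.5939,-.2963,0]);print('bias',bias)
P=s['tool_pos'].copy();P[2]-=.0075
for a in(.03,.035,.04,.045,.05,.055):print(a,proj(cs,[P+D*a+k*.0-N*.022-bias]).round(1).tolist())
E
```

```text
t 13.48 tcp [ 0.4975 -0.2438  0.0906] yawY 62.84 z [ 0.004 -0.003 -1.   ] w 0.493 F [-0.6 -0.6 -4.4] g 63.4
tcp rel seat along -0.1127 lat -0.0002 z 0.0906
-0.008 [286. 202.] [291. 461.] [187, 187, 101, 96, 97, 96, 97, 96, 97, 97, 97, 98, 97, 98, 98, 110, 187, 187, 187, 184, 186, 187, 188, 187, 182, 68, 64, 64, 66, 69, 67, 65, 66, 65, 65, 65, 63, 63, 66, 63, 67, 73, 71, 75, 73, 73, 76, 73, 75, 40, 52, 74, 74, 75, 74, 75, 74, 75, 73, 74, 74, 73, 127, 139, 137, 139, 139, 137, 131, 34, 31, 31, 29, 27, 28, 26, 28, 21, 21, 18]
0 [319. 202.] [318. 461.] [99, 98, 98, 98, 97, 98, 99, 96, 96, 96, 96, 94, 99, 97, 100, 100, 98, 97, 97, 96, 95, 97, 94, 97, 64, 68, 64, 63, 25, 25, 25, 30, 31, 34, 47, 68, 67, 65, 63, 61, 64, 74, 74, 72, 76, 73, 74, 73, 75, 70, 28, 68, 76, 72, 74, 74, 74, 76, 73, 75, 74, 74, 71, 73, 74, 74, 73, 71, 71, 72, 36, 32, 30, 30, 31, 28, 28, 23, 18, 20]
0.008 [351. 202.] [344. 461.] [97, 98, 97, 98, 96, 98, 96, 98, 97, 96, 97, 97, 98, 98, 98, 96, 97, 98, 97, 98, 99, 99, 96, 99, 98, 80, 65, 67, 64, 66, 65, 66, 64, 64, 62, 62, 66, 64, 64, 71, 74, 74, 77, 75, 75, 75, 76, 74, 39, 38, 74, 72, 73, 74, 76, 75, 74, 75, 73, 73, 71, 73, 72, 71, 70, 71, 71, 69, 47, 33, 30, 29, 27, 26, 29, 26, 25, 25, 22, 21]
bias [0.0041 0.0013 0.    ]
0.03 [[342.5, 350.2]]
0.035 [[344.9, 350.8]]
0.04 [[347.3, 351.4]]
0.045 [[349.7, 351.9]]
0.05 [[352.1, 352.5]]
0.055 [[354.5, 353.1]]
```

Request:
move_arm(
  targets=[
    [[0,0.05,0,0,0],[0,0,0,0.04,0],[0,0,0,0.03,0],[0,0,0,0.02,0],[0,0,0,0.005,0]],
  ],
)

```text
time: 13.95
tool_pos: [0.4692, -0.2292, 0.031]
tool_rot: [-0.001, 0.235, 0.972, 0.0]
contact_force: [-9.5, 5.8, 13.4]
gripper_width: 0.492
grasp_force: 65.6
```

Request:
move_arm(
  targets=[
    [[0,0,0,0,0],[0,0,0,0,0],[0,0,0,0,0]],
  ],
)

```text
time: 14.2
tool_pos: [0.4708, -0.2301, 0.0321]
tool_rot: [0.001, 0.235, 0.972, -0.0]
contact_force: [-1.3, 0.3, -4.8]
gripper_width: 0.494
grasp_force: 63.6
```

Request:
move_arm(
  targets=[
    [[0,0,0,0.0017,0],[0,0,0,0,0]],
  ],
)

```text
time: 14.37
tool_pos: [0.4705, -0.2299, 0.0311]
tool_rot: [0.001, 0.235, 0.972, -0.0]
contact_force: [-1.0, -0.3, 0.8]
gripper_width: 0.497
grasp_force: 64.3
```

Request:
move_arm(
  targets=[
    [[0,0,0,0.0017,0],[0,0,0,0,0]],
  ],
)

```text
time: 14.53
tool_pos: [0.4705, -0.2299, 0.0311]
tool_rot: [0.0, 0.235, 0.972, -0.0]
contact_force: [-6.3, 2.7, 9.8]
gripper_width: 0.495
grasp_force: 65.2
```

Request:
move_arm(
  targets=[
    [[70,0,0,-0.0017,0],[70,0,0,0,0],[70,0,0,0,0],[70,0.0108,0,0,0],[70,0,0,0,0]],
  ],
)

```text
time: 14.95
tool_pos: [0.463, -0.2258, 0.0294]
tool_rot: [-0.0, 0.235, 0.972, 0.0]
contact_force: [-0.3, 0.7, -0.7]
gripper_width: 0.702
grasp_force: 0.0
```

```bash
cat >> h.py <<'E'
def endface(zax,name):
    """shaft end-face top edge and ring groove, distance ahead of TCP"""
    s,R=rel();c=get_calibration('wrist');f=grab_frame('wrist')[:,:,::-1];cv2.imwrite('pics/'+name,f);w=f.mean(2)
    for l in(-.008,0,.008):
        A=np.arange(-.03,.02,.0005);P=proj(c,[np.array([*s['tool_pos'][:2],zax+.022])+D*a+N*l for a in A])
        r=cv2.remap(w.astype(np.float32),P[None,:,0].astype(np.float32),P[None,:,1].astype(np.float32),1)[0]
        print(l,r.astype(int)[::2].tolist())
    for a in(0,.01):
        P=proj(c,[np.array([*s['tool_pos'][:2],zax])+D*a+N*l for l in(-.04,.04)]);xs=np.linspace(0,1,81)[:,None];Q=P[0]+(P[1]-P[0])*xs
        print('across',a,[int(w[int(y),int(x)]) for x,y in Q])
E
python3 - <<'E'
from h import *
endface(.022,'w11.png')
E
```

```text
t 14.95 tcp [ 0.463  -0.2258  0.0294] yawY 62.83 z [-0.001  0.001 -1.   ] w 0.702 F [-0.3  0.7 -0.7] g 0.0
tcp rel seat along -0.1517 lat 0.0001 z 0.0294
-0.008 [102, 101, 101, 101, 100, 101, 102, 101, 100, 100, 100, 98, 69, 68, 67, 68, 67, 64, 50, 45, 57, 67, 66, 67, 67, 67, 67, 65, 66, 71, 75, 75, 76, 76, 77, 77, 76, 76, 52, 41, 73, 78, 77, 79, 76, 76, 91, 129, 116, 35]
0 [101, 101, 100, 100, 101, 100, 100, 101, 101, 100, 101, 67, 69, 67, 67, 47, 38, 33, 32, 28, 28, 28, 41, 67, 68, 67, 64, 63, 66, 68, 75, 77, 77, 77, 77, 77, 77, 77, 73, 39, 55, 77, 76, 76, 77, 77, 77, 75, 75, 72]
0.008 [101, 99, 100, 100, 100, 101, 102, 101, 100, 100, 100, 101, 85, 66, 68, 68, 68, 68, 70, 70, 69, 68, 68, 65, 68, 67, 66, 67, 74, 75, 76, 78, 78, 76, 78, 77, 75, 45, 45, 77, 78, 78, 77, 78, 77, 77, 77, 77, 45, 37]
across 0 [64, 61, 15, 13, 13, 11, 15, 13, 9, 7, 11, 12, 156, 193, 192, 193, 192, 191, 187, 91, 67, 67, 66, 67, 67, 65, 64, 65, 66, 66, 63, 37, 30, 27, 31, 30, 32, 31, 31, 33, 32, 35, 33, 38, 35, 38, 45, 67, 68, 72, 70, 69, 69, 67, 69, 71, 68, 70, 68, 69, 101, 101, 99, 100, 102, 100, 79, 16, 18, 14, 19, 16, 17, 21, 22, 26, 27, 64, 68, 69, 69]
across 0.01 [18, 21, 18, 15, 16, 15, 14, 13, 12, 56, 196, 192, 193, 194, 194, 195, 186, 65, 71, 74, 77, 77, 70, 70, 69, 69, 67, 66, 65, 65, 66, 68, 66, 68, 66, 65, 67, 66, 64, 63, 64, 67, 66, 68, 68, 67, 66, 68, 65, 67, 65, 66, 67, 67, 68, 71, 74, 72, 71, 78, 74, 85, 182, 180, 179, 177, 176, 176, 178, 60, 35, 33, 32, 27, 25, 18, 17, 19, 21, 19, 19]
```

Request:
move_arm(
  targets=[
    [[70,0,0,0,0],[70,0,0,0,0],[70,0,0,0,0]],
  ],
)

```text
time: 15.25
tool_pos: [0.4639, -0.2264, 0.0298]
tool_rot: [0.0, 0.235, 0.972, -0.0]
contact_force: [0.4, -1.0, 0.5]
gripper_width: 0.696
grasp_force: 0.0
```

```bash
python3 - <<'E'
from h import *
endface(.022,'w12.png')
E
```

```text
t 15.25 tcp [ 0.4639 -0.2264  0.0298] yawY 62.83 z [ 0. -0. -1.] w 0.696 F [ 0.4 -1.   0.5] g 0.0
tcp rel seat along -0.1506 lat -0.0000 z 0.0298
-0.008 [101, 103, 100, 100, 101, 101, 101, 102, 101, 101, 100, 72, 68, 67, 68, 67, 68, 54, 52, 59, 67, 67, 65, 68, 68, 67, 67, 65, 71, 75, 75, 75, 77, 77, 77, 77, 78, 46, 41, 75, 78, 78, 78, 77, 81, 105, 131, 141, 136, 50]
0 [101, 101, 101, 100, 101, 100, 100, 101, 101, 101, 75, 68, 69, 67, 56, 38, 38, 34, 30, 31, 28, 36, 67, 68, 65, 65, 64, 66, 67, 77, 75, 78, 76, 77, 76, 77, 78, 72, 35, 54, 77, 78, 77, 77, 76, 76, 75, 76, 77, 75]
0.008 [101, 99, 101, 101, 101, 101, 101, 101, 101, 101, 101, 94, 67, 68, 68, 68, 69, 70, 70, 69, 69, 68, 67, 67, 67, 68, 64, 74, 75, 76, 77, 78, 78, 77, 77, 77, 41, 43, 75, 78, 79, 77, 77, 78, 78, 78, 77, 78, 58, 36]
across 0 [65, 64, 17, 16, 14, 14, 11, 9, 13, 16, 14, 14, 158, 195, 194, 193, 192, 193, 156, 64, 66, 65, 68, 67, 67, 66, 66, 67, 66, 65, 67, 32, 29, 30, 31, 29, 28, 31, 33, 31, 35, 34, 34, 36, 37, 40, 42, 64, 69, 68, 71, 70, 70, 68, 69, 68, 67, 67, 69, 68, 87, 98, 99, 100, 101, 102, 96, 14, 14, 13, 18, 20, 23, 24, 23, 24, 29, 67, 69, 69, 69]
across 0.01 [21, 24, 15, 15, 13, 15, 11, 15, 11, 56, 195, 193, 193, 195, 195, 196, 177, 61, 69, 73, 74, 77, 77, 77, 72, 72, 70, 67, 66, 65, 67, 68, 67, 65, 67, 65, 66, 67, 67, 65, 63, 66, 65, 65, 67, 68, 69, 69, 68, 67, 67, 65, 70, 74, 76, 73, 72, 73, 73, 76, 75, 59, 158, 180, 177, 176, 178, 179, 175, 46, 33, 33, 27, 22, 22, 19, 11, 24, 20, 18, 20]
```

Request:
move_arm(
  targets=[
    [[70,-0.0035,0,0,0],[70,0,0,0,0],[70,0,0,0,0],[0,0,0,0,0],[0,0,0,0,0]],
  ],
)

```text
time: 15.72
tool_pos: [0.4659, -0.2274, 0.0303]
tool_rot: [-0.0, 0.235, 0.972, 0.0]
contact_force: [-1.5, 0.8, 1.4]
gripper_width: 0.491
grasp_force: 60.4
```

Request:
move_arm(
  targets=[
    [[0,0,0,0,0],[0,0,0,0,0],[0,0,0,0,0],[0,0,0,-0.01,0],[0,0,0,-0.02,0]],
  ],
)

```text
time: 16.13
tool_pos: [0.4633, -0.2258, 0.0453]
tool_rot: [-0.003, 0.235, 0.972, 0.001]
contact_force: [-0.4, -1.0, -5.9]
gripper_width: 0.489
grasp_force: 61.5
```

Request:
move_arm(
  targets=[
    [[0,0,0,-0.025,0],[0,0,0,-0.02,0],[0,0,0,-0.005,0],[0,0,0,0,0],[0,0,0,0,0]],
  ],
)

```text
time: 16.55
tool_pos: [0.4654, -0.2272, 0.0776]
tool_rot: [-0.0, 0.235, 0.972, 0.0]
contact_force: [0.0, -0.5, -4.5]
gripper_width: 0.493
grasp_force: 61.5
```

```bash
python3 - <<'E'
from h import *
s,R=rel();endface(s['tool_pos'][2]-.0078,'w13.png')
f=grab_frame('side')[:,:,::-1];cv2.imwrite('pics/s13.png',f);g=f.mean(2);c=get_calibration('side')
P=s['tool_pos']-k*.0078-np.array([.0041,.0013,0]);q=proj(c,[P+D*a+k*h for a,h in((-.003,0),(.019,.022),(.048,-.022),(.086,.019),(.086,-.019))]);print(q.round(1).tolist())
x0=int(q[:,0].min())
for y in range(int(q[:,1].min())-4,int(q[:,1].max())+6):print(y,''.join('%4d'%g[y,x] for x in range(x0+6,x0+50,2)))
print(x0+6)
E
```

```text
t 16.55 tcp [ 0.4654 -0.2272  0.0776] yawY 62.83 z [-0.  0. -1.] w 0.493 F [ 0.  -0.5 -4.5] g 61.5
tcp rel seat along -0.1489 lat -0.0000 z 0.0776
t 16.55 tcp [ 0.4654 -0.2272  0.0776] yawY 62.83 z [-0.  0. -1.] w 0.493 F [ 0.  -0.5 -4.5] g 61.5
tcp rel seat along -0.1489 lat -0.0000 z 0.0776
-0.008 [181, 187, 188, 186, 186, 188, 187, 187, 186, 87, 69, 69, 69, 68, 67, 63, 58, 60, 65, 65, 64, 64, 64, 66, 65, 65, 66, 72, 73, 74, 74, 74, 74, 74, 75, 50, 34, 70, 75, 76, 75, 75, 74, 75, 74, 126, 137, 136, 132, 47]
0 [98, 98, 98, 97, 97, 97, 98, 98, 70, 66, 67, 63, 55, 35, 37, 40, 38, 35, 30, 29, 62, 65, 64, 64, 64, 63, 65, 72, 74, 72, 74, 74, 76, 74, 75, 74, 39, 40, 74, 75, 75, 74, 74, 74, 73, 74, 73, 72, 72, 72]
0.008 [98, 99, 99, 98, 98, 98, 97, 97, 97, 91, 64, 67, 66, 66, 65, 67, 67, 65, 66, 65, 65, 66, 66, 65, 65, 66, 74, 72, 74, 76, 75, 75, 75, 75, 52, 33, 69, 74, 72, 75, 74, 73, 73, 72, 72, 72, 71, 71, 54, 31]
across 0 [183, 51, 14, 16, 17, 17, 38, 65, 64, 66, 63, 65, 56, 8, 7, 12, 14, 13, 52, 67, 64, 63, 65, 64, 65, 64, 65, 66, 66, 65, 62, 63, 33, 26, 29, 30, 28, 29, 31, 32, 29, 34
[... 2857 characters left out ...]
4 123 131 138 141 153 154 152  98 238 234 234
355  134 133 134 132 245 181 136 115 111 135 113 106 112 123 129 136 146 148 138 237 234 233
356  132 134 133 132 124 240 230 176 177 229 180 126 114 107 113 122 131 122 188 236 235 234
357  134 133 133 133 129 125 217 216 243 238 240 228 184 129 112 106 114 108 185 236 236 235
358  135 135 134 132 134 131 129 126 215 218 238 238 242 230 171 129 114 101 227 234 235 237
359  133 135 133 134 135 133 133 131 128 213 233 238 238 238 242 230 170 137 234 235 235 235
360  134 134 134 133 134 134 133 132 131 127 122 236 233 239 237 239 241 242 235 235 234 213
361  134 134 135 133 133 133 133 132 133 131 131 126 123 235 233 234 239 238 236 234 234 175
319
```

Request:
move_arm(
  targets=[
    [[0,0,0,0.005,0],[0,-0.02,0,0,0],[0,-0.03,0,0,0],[0,-0.03,0,0,0],[0,-0.03,0,0,0]],
  ],
)

```text
time: 17.07
tool_pos: [0.5245, -0.2574, 0.0736]
tool_rot: [-0.001, 0.235, 0.972, 0.0]
contact_force: [-0.4, 0.4, -4.5]
gripper_width: 0.493
grasp_force: 61.5
```

Request:
move_arm(
  targets=[
    [[0,-0.02,0,0,0],[0,-0.01,0,0,0],[0,0,0,0,0],[0,0,0,0,0],[0,0,0,0,0]],
  ],
)

```text
time: 17.48
tool_pos: [0.5395, -0.265, 0.074]
tool_rot: [-0.001, 0.235, 0.972, 0.0]
contact_force: [-0.1, 0.0, -6.1]
gripper_width: 0.494
grasp_force: 61.5
```

```bash
python3 - <<'E'
from h import *
rel()
E
```

```text
t 17.48 tcp [ 0.5395 -0.265   0.074 ] yawY 62.83 z [-0.002  0.001 -1.   ] w 0.494 F [-0.1  0.  -6.1] g 61.5
tcp rel seat along -0.0658 lat 0.0000 z 0.0740
```

Request:
move_arm(
  targets=[
    [[0,-0.01,0,0,0],[0,-0.006,0,0,0],[0,-0.003,0,0,0],[0,0,0,0,0],[0,0,0,0,0]],
  ],
)

```text
time: 17.9
tool_pos: [0.5507, -0.271, 0.0749]
tool_rot: [0.0, 0.235, 0.972, -0.0]
contact_force: [0.7, 0.4, -4.9]
gripper_width: 0.492
grasp_force: 61.5
```

Request:
move_arm(
  targets=[
    [[0,-0.0017,0,0,0],[0,0,0,0,0],[0,0,0,0,0]],
  ],
)

```text
time: 18.15
tool_pos: [0.5514, -0.2713, 0.0748]
tool_rot: [-0.0, 0.235, 0.972, 0.0]
contact_force: [0.3, -0.2, -4.5]
gripper_width: 0.488
grasp_force: 61.5
```

Request:
move_arm(
  targets=[
    [[0,-0.0017,0,0,0],[0,0,0,0,0],[0,0,0,0,0]],
  ],
)

```text
time: 18.4
tool_pos: [0.5525, -0.2718, 0.0749]
tool_rot: [0.0, 0.235, 0.972, -0.0]
contact_force: [0.1, 0.0, -4.7]
gripper_width: 0.49
grasp_force: 61.5
```

```bash
python3 - <<'E'
from h import *
rel()
E
```

```text
t 18.4 tcp [ 0.5525 -0.2718  0.0749] yawY 62.83 z [ 0. -0. -1.] w 0.49 F [ 0.1  0.  -4.7] g 61.5
tcp rel seat along -0.0511 lat -0.0001 z 0.0749
```

Still free; feel forward in 1 mm steps.

Request:
move_arm(
  targets=[
    [[0,-0.0017,0,0,0],[0,0,0,0,0],[0,0,0,0,0]],
  ],
)

```text
time: 18.65
tool_pos: [0.5534, -0.2723, 0.0748]
tool_rot: [0.0, 0.235, 0.972, -0.0]
contact_force: [0.2, 1.0, -4.9]
gripper_width: 0.491
grasp_force: 61.5
```

Request:
move_arm(
  targets=[
    [[0,-0.0017,0,0,0],[0,0,0,0,0],[0,0,0,0,0]],
  ],
)

```text
time: 18.9
tool_pos: [0.5543, -0.2728, 0.0749]
tool_rot: [0.0, 0.235, 0.972, -0.0]
contact_force: [-0.5, -1.1, -4.4]
gripper_width: 0.489
grasp_force: 61.5
```

Request:
move_arm(
  targets=[
    [[0,-0.0017,0,0,0],[0,0,0,0,0],[0,0,0,0,0]],
  ],
)

```text
time: 19.15
tool_pos: [0.5552, -0.2733, 0.0748]
tool_rot: [0.0, 0.235, 0.972, -0.0]
contact_force: [1.0, 0.8, -4.1]
gripper_width: 0.491
grasp_force: 61.5
```

```bash
python3 - <<'E'
from h import *
s,R=rel();print(s['ft_torque'])
E
```

```text
t 19.15 tcp [ 0.5552 -0.2733  0.0748] yawY 62.84 z [ 0. -0. -1.] w 0.491 F [ 1.   0.8 -4.1] g 61.5
tcp rel seat along -0.0480 lat -0.0002 z 0.0748
[0.11316947 0.18500816 0.01286524]
```

Request:
move_arm(
  targets=[
    [[0,-0.0017,0,0,0],[0,0,0,0,0],[0,0,0,0,0]],
  ],
)

```text
time: 19.4
tool_pos: [0.5561, -0.2737, 0.0748]
tool_rot: [0.0, 0.235, 0.972, 0.0]
contact_force: [0.2, 0.6, -5.8]
gripper_width: 0.487
grasp_force: 61.5
```

Request:
move_arm(
  targets=[
    [[0,-0.0017,0,0,0],[0,0,0,0,0],[0,0,0,0,0]],
  ],
)

```text
time: 19.65
tool_pos: [0.557, -0.2742, 0.0748]
tool_rot: [0.0, 0.235, 0.972, -0.0]
contact_force: [-0.6, 1.1, -4.7]
gripper_width: 0.493
grasp_force: 61.5
```

```bash
python3 - <<'E'
from h import *
s,R=rel();print(s['ft_torque'])
E
```

```text
t 19.65 tcp [ 0.557  -0.2742  0.0748] yawY 62.83 z [ 0. -0. -1.] w 0.493 F [-0.6  1.1 -4.7] g 61.5
tcp rel seat along -0.0460 lat -0.0002 z 0.0748
[ 0.09819356  0.18590595 -0.00541631]
```

Request:
move_arm(
  targets=[
    [[0,-0.0017,0,0,0],[0,0,0,0,0],[0,0,0,0,0]],
  ],
)

```text
time: 19.9
tool_pos: [0.5579, -0.2746, 0.0748]
tool_rot: [0.0, 0.235, 0.972, -0.0]
contact_force: [-0.7, -0.3, -4.5]
gripper_width: 0.497
grasp_force: 61.5
```

Request:
move_arm(
  targets=[
    [[0,-0.0017,0,0,0],[0,0,0,0,0],[0,0,0,0,0]],
  ],
)

```text
time: 20.15
tool_pos: [0.5588, -0.2751, 0.0748]
tool_rot: [0.0, 0.235, 0.972, -0.0]
contact_force: [-0.4, -0.4, -4.5]
gripper_width: 0.49
grasp_force: 61.5
```

```bash
python3 - <<'E'
from h import *
s,R=rel();print(s['ft_torque'])
E
```

```text
t 20.15 tcp [ 0.5588 -0.2751  0.0748] yawY 62.83 z [ 0. -0. -1.] w 0.49 F [-0.4 -0.4 -4.5] g 61.5
tcp rel seat along -0.0439 lat -0.0001 z 0.0748
[ 0.08577766  0.14213149 -0.02393826]
```

Request:
move_arm(
  targets=[
    [[0,-0.0017,0,0,0],[0,0,0,0,0],[0,0,0,0,0]],
  ],
)

```text
time: 20.4
tool_pos: [0.5597, -0.2756, 0.0748]
tool_rot: [0.0, 0.235, 0.972, -0.0]
contact_force: [-0.7, -0.4, -5.1]
gripper_width: 0.493
grasp_force: 61.5
```

Request:
move_arm(
  targets=[
    [[0,-0.0017,0,0,0],[0,0,0,0,0],[0,0,0,0,0]],
  ],
)

```text
time: 20.65
tool_pos: [0.5606, -0.276, 0.0748]
tool_rot: [0.0, 0.235, 0.972, -0.0]
contact_force: [-0.2, 0.1, -5.2]
gripper_width: 0.494
grasp_force: 61.5
```

```bash
python3 - <<'E'
from h import *
s,R=rel();print(s['ft_torque'])
E
```

```text
t 20.65 tcp [ 0.5606 -0.276   0.0748] yawY 62.84 z [ 0. -0. -1.] w 0.494 F [-0.2  0.1 -5.2] g 61.5
tcp rel seat along -0.0419 lat -0.0001 z 0.0748
[0.11360534 0.15168962 0.02038401]
```

Request:
move_arm(
  targets=[
    [[0,-0.0017,0,0,0],[0,0,0,0,0],[0,0,0,0,0]],
  ],
)

```text
time: 20.9
tool_pos: [0.5615, -0.2765, 0.0748]
tool_rot: [0.0, 0.235, 0.972, -0.0]
contact_force: [-0.0, -0.2, -5.2]
gripper_width: 0.485
grasp_force: 61.5
```

Request:
move_arm(
  targets=[
    [[0,-0.0017,0,0,0],[0,0,0,0,0],[0,0,0,0,0]],
  ],
)

```text
time: 21.15
tool_pos: [0.5625, -0.277, 0.0748]
tool_rot: [0.0, 0.235, 0.972, -0.0]
contact_force: [-0.7, 0.4, -4.1]
gripper_width: 0.492
grasp_force: 61.5
```

Request:
move_arm(
  targets=[
    [[0,-0.0017,0,0,0],[0,0,0,0,0],[0,0,0,0,0]],
  ],
)

```text
time: 21.4
tool_pos: [0.5634, -0.2775, 0.0748]
tool_rot: [0.0, 0.235, 0.972, -0.0]
contact_force: [-0.5, 0.8, -4.5]
gripper_width: 0.49
grasp_force: 61.5
```

```bash
python3 - <<'E'
from h import *
s,R=rel();print(s['ft_torque'])
E
```

```text
t 21.4 tcp [ 0.5634 -0.2775  0.0748] yawY 62.83 z [ 0. -0. -1.] w 0.49 F [-0.5  0.8 -4.5] g 61.5
tcp rel seat along -0.0388 lat -0.0002 z 0.0748
[ 0.06960312  0.205679   -0.02109981]
```

Request:
move_arm(
  targets=[
    [[0,-0.0017,0,0,0],[0,0,0,0,0],[0,0,0,0,0]],
  ],
)

```text
time: 21.65
tool_pos: [0.5643, -0.2779, 0.0748]
tool_rot: [0.0, 0.235, 0.972, 0.0]
contact_force: [0.5, 0.3, -6.0]
gripper_width: 0.493
grasp_force: 61.5
```

Request:
move_arm(
  targets=[
    [[0,-0.0017,0,0,0],[0,0,0,0,0],[0,0,0,0,0]],
  ],
)

```text
time: 21.9
tool_pos: [0.5652, -0.2784, 0.0749]
tool_rot: [0.0, 0.235, 0.972, -0.0]
contact_force: [-0.3, 1.5, -5.1]
gripper_width: 0.496
grasp_force: 61.5
```

Request:
move_arm(
  targets=[
    [[0,-0.0017,0,0,0],[0,0,0,0,0],[0,0,0,0,0]],
  ],
)

```text
time: 22.15
tool_pos: [0.5661, -0.2789, 0.0748]
tool_rot: [0.0, 0.235, 0.972, -0.0]
contact_force: [-0.3, 0.9, -5.5]
gripper_width: 0.492
grasp_force: 61.5
```

```bash
python3 - <<'E'
from h import *
s,R=rel();print(s['ft_torque'])
E
```

```text
t 22.15 tcp [ 0.5661 -0.2789  0.0748] yawY 62.83 z [ 0. -0. -1.] w 0.492 F [-0.3  0.9 -5.5] g 61.5
tcp rel seat along -0.0358 lat -0.0002 z 0.0748
[ 0.0404175   0.18036393 -0.01986009]
```

Request:
move_arm(
  targets=[
    [[0,0,0,0.004,0],[0,0,0,0.004,0],[0,0,0,0,0],[0,0,0,0,0]],
  ],
)

```text
time: 22.48
tool_pos: [0.5661, -0.2787, 0.07]
tool_rot: [0.0, 0.235, 0.972, 0.0]
contact_force: [0.0, 1.3, -4.8]
gripper_width: 0.492
grasp_force: 61.7
```

Request:
move_arm(
  targets=[
    [[0,0,0,0.0017,0],[0,0,0,0,0],[0,0,0,0,0]],
  ],
)

```text
time: 22.73
tool_pos: [0.5663, -0.2787, 0.0694]
tool_rot: [0.0, 0.235, 0.972, 0.0]
contact_force: [-0.2, 3.0, -1.8]
gripper_width: 0.491
grasp_force: 62.0
```

Request:
move_arm(
  targets=[
    [[0,0,0,0.0017,0],[0,0,0,0,0],[0,0,0,0,0]],
  ],
)

```text
time: 22.98
tool_pos: [0.5666, -0.2786, 0.0689]
tool_rot: [0.0, 0.235, 0.972, 0.0]
contact_force: [-1.3, 4.4, 4.2]
gripper_width: 0.491
grasp_force: 62.4
```

```bash
python3 - <<'E'
from h import *
s,R=rel();print(s['ft_torque'])
E
```

```text
t 22.98 tcp [ 0.5666 -0.2786  0.0689] yawY 62.84 z [ 0.001  0.    -1.   ] w 0.491 F [-1.3  4.4  4.2] g 62.4
tcp rel seat along -0.0354 lat 0.0003 z 0.0689
[0.74229422 0.15852221 0.03370704]
```

Request:
move_arm(
  targets=[
    [[0,0,0.0012,0,0],[0,0,0,0.0012,0],[0,0,0,0,0],[0,0,0,0,0]],
  ],
)

```text
time: 23.32
tool_pos: [0.567, -0.2783, 0.0683]
tool_rot: [0.001, 0.235, 0.972, -0.0]
contact_force: [-1.7, 5.1, 5.3]
gripper_width: 0.49
grasp_force: 62.7
```

```bash
python3 - <<'E'
from h import *
s,R=rel();print(s['ft_torque'])
E
```

```text
t 23.32 tcp [ 0.567  -0.2783  0.0683] yawY 62.83 z [ 0.001 -0.    -1.   ] w 0.49 F [-1.7  5.1  5.3] g 62.7
tcp rel seat along -0.0352 lat 0.0007 z 0.0683
[ 0.66198667  0.19123884 -0.01691693]
```

Request:
move_arm(
  targets=[
    [[0,0,0.002,0,0],[0,0,0,0,0],[0,0,0,0,0]],
  ],
)

```text
time: 23.57
tool_pos: [0.5671, -0.278, 0.068]
tool_rot: [0.001, 0.235, 0.972, -0.001]
contact_force: [-2.0, 0.6, 5.6]
gripper_width: 0.494
grasp_force: 62.3
```

Request:
move_arm(
  targets=[
    [[0,0,0.0015,0,0],[0,0,0,0,0],[0,0,0,0,0]],
  ],
)

```text
time: 23.82
tool_pos: [0.5672, -0.2779, 0.068]
tool_rot: [0.0, 0.235, 0.972, -0.001]
contact_force: [-3.1, -1.4, 5.7]
gripper_width: 0.491
grasp_force: 62.4
```

```bash
python3 - <<'E'
from h import *
s,R=rel();print(s['ft_torque'])
E
```

```text
t 23.82 tcp [ 0.5672 -0.2779  0.068 ] yawY 62.8 z [ 0.    -0.003 -1.   ] w 0.491 F [-3.1 -1.4  5.7] g 62.4
tcp rel seat along -0.0352 lat 0.0012 z 0.0680
[-0.30752692  0.60948082 -0.18048422]
```

Request:
move_arm(
  targets=[
    [[60,0,0,0,0],[60,0,0,0,0],[60,0,0,0,0],[60,0.02,0,0,0],[60,0.03,0,0,0]],
  ],
)

```text
time: 24.23
tool_pos: [0.5413, -0.263, 0.0673]
tool_rot: [0.001, 0.235, 0.972, -0.0]
contact_force: [-0.2, 0.2, -0.6]
gripper_width: 0.605
grasp_force: 0.0
```

Request:
move_arm(
  targets=[
    [[0,0.02,0,0,0],[0,0,0,-0.03,0],[0,0,0,-0.02,0],[0,0,0,0,0],[0,0,0,0,0]],
  ],
)

```text
time: 24.65
tool_pos: [0.5312, -0.2579, 0.0988]
tool_rot: [0.002, 0.235, 0.972, -0.001]
contact_force: [-0.3, 0.6, 0.1]
gripper_width: -0.001
grasp_force: 0.0
```

Request:
move_arm(
  targets=[
    [[0,0,0,0,0],[0,0,0,0,0]],
  ],
)

```text
time: 24.82
tool_pos: [0.5298, -0.257, 0.0965]
tool_rot: [-0.0, 0.235, 0.972, 0.0]
contact_force: [0.6, -0.5, -0.8]
gripper_width: 0.002
grasp_force: 0.0
```

```bash
python3 - <<'E'
from h import *
s,R=rel()
c=get_calibration('wrist');f=grab_frame('wrist')[:,:,::-1];cv2.imwrite('pics/w14.png',f);w=f.mean(2)
S2=SEAT+N*.001
for l in(-.012,.012):
    A=np.arange(-.06,.0,.001);P=proj(c,[S2+k*.0783+D*a+N*l for a in A]);print(l,P[0].round(),P[-1].round(),[int(w[int(y),int(x)]) for x,y in P if y<480])
f=grab_frame('side')[:,:,::-1];cv2.imwrite('pics/s14.png',f)
E
```

```text
t 24.82 tcp [ 0.5298 -0.257   0.0965] yawY 62.84 z [-0.001  0.001 -1.   ] w 0.002 F [ 0.6 -0.5 -0.8] g 0.0
tcp rel seat along -0.0780 lat 0.0028 z 0.0965
-0.012 [279. 369.] [283. 494.] [14, 16, 15, 13, 16, 9, 14, 13, 17, 15, 15, 14, 18, 13, 16, 16, 17, 18, 15, 14, 19, 17, 13, 15, 19, 13, 20, 19, 17, 13, 19, 14, 16, 15, 13, 16, 14, 12, 14, 13, 16, 14, 11, 17, 14, 12, 13, 13, 10, 15, 15, 17]
0.012 [345. 369.] [342. 494.] [12, 12, 16, 13, 11, 9, 12, 12, 15, 12, 13, 10, 11, 15, 14, 20, 17, 12, 17, 15, 15, 14, 20, 15, 17, 21, 19, 22, 18, 15, 18, 18, 15, 18, 11, 17, 17, 17, 18, 9, 15, 17, 15, 13, 12, 18, 12, 14, 12, 13, 12, 11]
```

Request:
move_arm(
  targets=[
    [[0,0,-0.003,-0.0035,0],[0,-0.02,0,0,0],[0,-0.014,0,0,0],[0,0,0,0,0],[0,0,0,0,0]],
  ],
)

```text
time: 25.33
tool_pos: [0.5475, -0.2682, 0.0993]
tool_rot: [-0.0, 0.235, 0.972, 0.0]
contact_force: [0.9, 0.7, -0.6]
gripper_width: 0.002
grasp_force: 0.0
```

Request:
move_arm(
  targets=[
    [[0,-0.0025,0,0,0],[0,-0.0025,0,0,0],[0,-0.0025,0,0,0],[0,0,0,0,0]],
  ],
)

```text
time: 25.67
tool_pos: [0.5513, -0.2701, 0.0994]
tool_rot: [0.0, 0.235, 0.972, -0.0]
contact_force: [-0.3, -0.0, 0.1]
gripper_width: -0.0
grasp_force: 0.0
```

Request:
move_arm(
  targets=[
    [[0,-0.0025,0,0,0],[0,-0.0025,0,0,0],[0,-0.0025,0,0,0]],
  ],
)

```text
time: 25.92
tool_pos: [0.5554, -0.2722, 0.0994]
tool_rot: [0.0, 0.235, 0.972, -0.0]
contact_force: [-0.1, -0.5, 0.2]
gripper_width: 0.002
grasp_force: 0.0
```

```bash
python3 - <<'E'
from h import *
s,R=rel();print(s['ft_torque'])
E
```

```text
t 25.92 tcp [ 0.5554 -0.2722  0.0994] yawY 62.83 z [ 0. -0. -1.] w 0.002 F [-0.1 -0.5  0.2] g 0.0
tcp rel seat along -0.0483 lat 0.0009 z 0.0994
[-0.00514957  0.00910419  0.00382204]
```

Request:
move_arm(
  targets=[
    [[0,-0.0025,0,0,0],[0,-0.0025,0,0,0]],
  ],
)

```text
time: 26.08
tool_pos: [0.5565, -0.2727, 0.0992]
tool_rot: [-0.003, 0.235, 0.972, 0.001]
contact_force: [-7.9, 4.7, 7.0]
gripper_width: 0.004
grasp_force: 4.5
```

Request:
move_arm(
  targets=[
    [[0,-0.0025,0,0,0],[0,-0.0025,0,0,0]],
  ],
)

```text
time: 26.25
tool_pos: [0.559, -0.274, 0.0993]
tool_rot: [-0.003, 0.235, 0.972, 0.001]
contact_force: [-7.1, 4.0, 5.9]
gripper_width: -0.001
grasp_force: 4.3
```

Request:
move_arm(
  targets=[
    [[0,-0.0025,0,0,0],[0,-0.0025,0,0,0]],
  ],
)

```text
time: 26.42
tool_pos: [0.5617, -0.2753, 0.0993]
tool_rot: [-0.003, 0.235, 0.972, 0.001]
contact_force: [-8.0, 4.2, 5.6]
gripper_width: 0.001
grasp_force: 4.3
```

```bash
python3 - <<'E'
from h import *
s,R=rel();print(s['ft_torque'])
f=grab_frame('side')[:,:,::-1];cv2.imwrite('pics/s15.png',f);g=f.mean(2);c=get_calibration('side')
b=np.array([.0041,.0013,0])
for o in(-.017,-.010,-.005):
    P=SEAT+N*.001+k*.06-b+D*o;print(o,'thick end',proj(c,[P-.022*D-.022*N,P-.022*D-.0155*N-.0155*k]).round(1).tolist(),'step',proj(c,[P+.03*D-.022*N]).round(1).tolist(),'end',proj(c,[P+.068*D-.019*N]).round(1).tolist())
for y in range(358,372,2):print(y,''.join('%4d'%g[y,x] for x in range(366,440,2)))
E
```

```text
t 26.42 tcp [ 0.5617 -0.2753  0.0993] yawY 62.85 z [-0.005  0.003 -1.   ] w 0.001 F [-8.   4.2  5.6] g 4.3
tcp rel seat along -0.0413 lat 0.0010 z 0.0993
[0.64979297 1.22899819 0.01327933]
-0.017 thick end [[363.1, 363.2], [363.5, 366.7]] step [[388.3, 369.3]] end [[407.4, 372.8]]
-0.01 thick end [[366.5, 364.1], [366.8, 367.5]] step [[391.8, 370.2]] end [[410.9, 373.7]]
-0.005 thick end [[368.9, 364.6], [369.2, 368.0]] step [[394.2, 370.8]] end [[413.4, 374.3]]
358   83  81 178 129 181 189 140 118 118 117 116 115 114 114 112 110 110  98 104 132 141 142 144 144 146 145 145 144 166 159 161 159 161 146 145 239 233
360   78 112 166 119 173 175 183 131 130 116 117 118 117 116 114 115 116 115 106 102  97  97 100 121 137 145 140 142 157 153 153 152 155 148 136 237 233
362  125 130 147 122 157 161 166 170 175 181 143 190 184 136 115 116 117 115 116 114 113 115 109 106  95 241 228 136 152 159 160 151 155 143 161 235 234
364  124 117 126 110 137 140 147 153 159 162 167 171 177 182 136 127 116 120 117 116 118 115 114 115 104 237 242 143 146 147 148 151 149 139 239 233 234
366  124 113 110  94 115 121 127 133 138 144 150 154 160 161 154 162 150 158 132 120 122 117 119 120 151 237 218 146 148 149 149 150 151 125 237 234 234
368  122 123 120 104 104 107 107 111 117 123 129 135 140 139 134 140 153 147 127 126 139 125 135 123 186 226 180 147 147 148 148 150 151 120 237 234 235
370  131 122 124 114 181 121 108 100 106 106 107 113 118 122 108 115 124 127 135 140 145 146 153 119 123 122 119 147 147 148 149 149 151 151 235 234 234
```

Request:
move_arm(
  targets=[
    [[0,0.02,0,0,0],[0,0,0,-0.06,0],[0,0,0,-0.06,0],[0,0,0,-0.06,0],[0,0,0,-0.06,0]],
  ],
)

```text
time: 26.88
tool_pos: [0.5525, -0.2706, 0.2448]
tool_rot: [-0.0, 0.235, 0.972, 0.0]
contact_force: [0.4, -0.4, -0.3]
gripper_width: 0.001
grasp_force: 0.0
```

Request:
move_arm(
  targets=[
    [[45,0,0,-0.06,0],[45,0,0,-0.02,0],[45,-0.055,0,0,0],[45,-0.055,0,0,0],[45,-0.055,0,0,0]],
  ],
)

```text
time: 27.3
tool_pos: [0.6417, -0.3165, 0.2918]
tool_rot: [0.001, 0.235, 0.972, -0.0]
contact_force: [0.8, -0.5, 0.9]
gripper_width: 0.449
grasp_force: 0.0
```

Request:
move_arm(
  targets=[
    [[45,0,0,0,1],[45,0,0,0,1],[45,0,0,0,1],[45,0,0,0,1],[45,0,0,0,1]],
  ],
)

```text
time: 27.72
tool_pos: [0.6408, -0.316, 0.2902]
tool_rot: [-0.0, 0.481, 0.877, 0.0]
contact_force: [-0.4, -0.5, 0.3]
gripper_width: 0.447
grasp_force: 0.0
```

Request:
move_arm(
  targets=[
    [[45,0,0,0,1],[45,0,0,0,1],[45,0,0,0,1],[45,0,0,0,1],[45,0,0,0,1]],
  ],
)

```text
time: 28.13
tool_pos: [0.6407, -0.316, 0.2904]
tool_rot: [-0.0, 0.691, 0.723, -0.0]
contact_force: [0.1, 0.1, -0.5]
gripper_width: 0.449
grasp_force: 0.0
```

Request:
move_arm(
  targets=[
    [[45,0,0,0,1],[45,0,0,0,1],[45,0,0,0,1],[45,0,0,0,1],[45,0,0,0,1]],
  ],
)

```text
time: 28.55
tool_pos: [0.6407, -0.316, 0.2904]
tool_rot: [-0.0, 0.855, 0.519, -0.0]
contact_force: [-0.1, 0.1, 0.6]
gripper_width: 0.45
grasp_force: 0.0
```

Request:
move_arm(
  targets=[
    [[45,0,0,0,1],[45,0,0,0,0.67],[45,0,0,0,0],[45,0,0,0,0]],
  ],
)

```text
time: 28.88
tool_pos: [0.6407, -0.316, 0.2906]
tool_rot: [-0.0, 0.895, 0.446, -0.0]
contact_force: [0.8, -0.1, 1.7]
gripper_width: 0.448
grasp_force: 0.0
```

```bash
python3 - <<'E'
from h import *
s,R=rel();print(s['joint_pos'])
KN=SEAT+.046*D+.001*N
togo(KN+[0,0,.229])
c=get_calibration('wrist');f=grab_frame('wrist')[:,:,::-1];cv2.imwrite('pics/w16.png',f);w=f.mean(2)
q=proj(c,[KN+k*z for z in(.225,.199)]);print(q)
x,y=q[0].astype(int)
for r in range(y-66,min(y+40,479),6):print(r,''.join('%4d'%w[r,cc] for cc in range(x-90,x+91,6)))
print(x-90)
E
```

```text
t 28.88 tcp [ 0.6407 -0.316   0.2906] yawY -37.08 z [-0.001  0.    -1.   ] w 0.448 F [ 0.8 -0.1  1.7] g 0.0
tcp rel seat along 0.0475 lat 0.0008 z 0.2906
[-5.62245678e-01  2.42992538e-01  1.34596044e+00  2.21043695e-05
  1.55331671e+00  8.49395243e-02]
t 28.88 tcp [ 0.6407 -0.316   0.2906] yawY -37.08 z [-0.001  0.    -1.   ] w 0.448 F [ 0.8 -0.1  1.7] g 0.0
fractions [-1.000e-04 -2.500e-03  1.027e-01]
[[310.79436836 273.88986505]
 [311.1985684  256.48808832]]
207  104  53  69  72  73  75  78  81  79  82  84  83  71  72  54  66  68  74  69 157 113  93 108 178  87  70 181 182 139 171 172
213  122  82  78  82  83  84  83  84  87  85  86  75  63  43  58  60  57  59 128 149 179 180 181 182 183 182 182 181 146 169 170
219  130  86  85  85  53  88  85  88  88  86  85  70  48  64  72  72  70  70  58 159 162 180 178 175 173 172 174 175 154 170 172
225  123 117  86  49  11  83  86  87  85  87  82  58  71  13   6  11  13  20  71 121 148 170 170 171 172 172 176 178 167 170 171
231  132 131  88  87  88  87  85  85 174 165  80  48  10   4  10   8  15  10  15  63 149 176 177 178 179  57 104 175 16
[... 990 characters left out ...]
 28 136 169 171 171 170 169 170 170 168 170 167 167
285  170 170 168 169 169 170 167 169 169 170 170 171 169  11   9  12  25  17 162 168 169 169 170 171 172 171 170 170 170 167 168
291  170 171 170 170 168 168 167 169 170 170 169 171 172  11  21  28  27  11 173 171 170 171 170 171 170 171 170 170 169 167 167
297  169 173 170 140  63  63  23 164 168 171 171 168 169  16  26  25  27  13 169 173 170 169 167 170 171  20  59  64  74 167 169
303  169 171 169  57  59  55  26 163 170 170 170 172 172  13  26  26  23  15 171 171 169 166 169 170 171  15  31  63  64 168 168
309  147  11  16  57  58  23  16 149 169 167 170 168 168  78  24  21  23  52 170 167 168 170 171 169 171  19  20  62  62  60  36
220
```

Request:
move_arm(
  targets=[
    [[45,0,-0.0028,0.03,0],[45,0,0,0.035,0],[45,0,0,0.025,0],[45,0,0,0.0125,0],[45,0,0,0,0]],
  ],
)

```text
time: 29.35
tool_pos: [0.6382, -0.3143, 0.2263]
tool_rot: [-0.002, 0.896, 0.445, -0.001]
contact_force: [1.3, 0.2, 0.3]
gripper_width: 0.456
grasp_force: 0.0
```

Request:
move_arm(
  targets=[
    [[45,0,0,0,0],[0,0,0,0,0],[0,0,0,0,0],[0,0,0,0,0],[0,0,0,0,0]],
  ],
)

```text
time: 29.77
tool_pos: [0.6397, -0.3151, 0.2319]
tool_rot: [0.001, 0.896, 0.445, 0.0]
contact_force: [-2.0, 1.3, 5.3]
gripper_width: 0.15
grasp_force: 62.8
```

Request:
move_arm(
  targets=[
    [[0,0,0,0,0],[0,0,0,0,0]],
  ],
)

```text
time: 29.93
tool_pos: [0.6397, -0.3151, 0.2312]
tool_rot: [0.001, 0.896, 0.445, 0.0]
contact_force: [-1.8, 2.0, 5.2]
gripper_width: 0.148
grasp_force: 62.8
```

```bash
python3 - <<'E'
from h import *
s,R=rel();print(s['ft_torque'])
E
```

```text
t 29.93 tcp [ 0.6397 -0.3151  0.2312] yawY -37.18 z [ 0.001 -0.001 -1.   ] w 0.148 F [-1.8  2.   5.2] g 62.8
tcp rel seat along 0.0463 lat 0.0011 z 0.2312
[0.24981539 0.36029733 0.01630153]
```

Request:
move_arm(
  targets=[
    [[0,0,0,0.008,0],[0,0,0,0.008,0],[0,0,0,0.008,0],[0,0,0,0.004,0],[0,0,0,0,0]],
  ],
)

```text
time: 30.35
tool_pos: [0.6397, -0.3151, 0.2141]
tool_rot: [0.001, 0.896, 0.445, 0.0]
contact_force: [-1.5, 0.5, 8.0]
gripper_width: 0.145
grasp_force: 63.3
```

Request:
move_arm(
  targets=[
    [[0,0,0,0.004,0],[0,0,0,0,0],[0,0,0,0,0]],
  ],
)

```text
time: 30.6
tool_pos: [0.6398, -0.3152, 0.2126]
tool_rot: [0.001, 0.896, 0.445, 0.001]
contact_force: [-1.8, 2.0, 8.4]
gripper_width: 0.146
grasp_force: 63.4
```

```bash
python3 - <<'E'
from h import *
s,R=rel();print(s['ft_torque'])
E
```

```text
t 30.6 tcp [ 0.6398 -0.3152  0.2126] yawY -37.18 z [ 0.002 -0.001 -1.   ] w 0.146 F [-1.8  2.   8.4] g 63.4
tcp rel seat along 0.0464 lat 0.0011 z 0.2126
[ 0.43042566  0.5658752  -0.07097255]
```

Request:
move_arm(
  targets=[
    [[0,0,0,0.004,0],[0,0,0,0.003,0],[0,0,0,0,0],[0,0,0,0,0]],
  ],
)

```text
time: 30.93
tool_pos: [0.6399, -0.3152, 0.2087]
tool_rot: [0.001, 0.896, 0.445, 0.001]
contact_force: [-2.9, 1.7, 9.9]
gripper_width: 0.141
grasp_force: 63.5
```

Request:
move_arm(
  targets=[
    [[0,0,0,0,0.5],[0,0,0,0,0.8],[0,0,0,0,0.8],[0,0,0,0,0.8],[0,0,0,0,0.8]],
  ],
)

```text
time: 31.35
tool_pos: [0.6398, -0.3152, 0.2088]
tool_rot: [0.001, 0.965, 0.262, 0.001]
contact_force: [-2.5, 0.5, 9.3]
gripper_width: 0.143
grasp_force: 63.6
```

```bash
python3 - <<'E'
from h import *
s,R=rel();print(s['ft_torque'])
E
```

```text
t 31.35 tcp [ 0.6398 -0.3152  0.2088] yawY -59.61 z [ 0.002 -0.001 -1.   ] w 0.143 F [-2.5  0.5  9.3] g 63.6
tcp rel seat along 0.0464 lat 0.0010 z 0.2088
[0.39733656 0.69476751 0.05989798]
```

Request:
move_arm(
  targets=[
    [[0,0,0,0,0.85],[0,0,0,0,0.85],[0,0,0,0,0.85],[0,0,0,0,0.85],[0,0,0,0,0.85]],
  ],
)

```text
time: 31.77
tool_pos: [0.6397, -0.3151, 0.2088]
tool_rot: [0.001, 0.999, 0.043, 0.001]
contact_force: [-3.0, 1.7, 9.7]
gripper_width: 0.148
grasp_force: 63.5
```

Request:
move_arm(
  targets=[
    [[0,0,0,0,0.85],[0,0,0,0,0.85],[0,0,0,0,0.85],[0,0,0,0,0.85],[0,0,0,0,0.85]],
  ],
)

```text
time: 32.18
tool_pos: [0.6396, -0.3151, 0.2087]
tool_rot: [0.0, 0.984, -0.179, 0.001]
contact_force: [-3.4, 2.5, 9.0]
gripper_width: 0.146
grasp_force: 63.5
```

Request:
move_arm(
  targets=[
    [[0,0,0,0,0.7],[0,0,0,0,0.5],[0,0,0,0,0.3],[0,0,0,0,0]],
  ],
)

```text
time: 32.52
tool_pos: [0.6396, -0.315, 0.2087]
tool_rot: [0.0, 0.967, -0.253, 0.001]
contact_force: [-2.8, 2.0, 9.2]
gripper_width: 0.148
grasp_force: 64.1
```

```bash
python3 - <<'E'
from h import *
s,R=rel();print(s['ft_torque'])
E
```

```text
t 32.52 tcp [ 0.6396 -0.315   0.2087] yawY -119.33 z [ 0.001 -0.001 -1.   ] w 0.148 F [-2.8  2.   9.2] g 64.1
tcp rel seat along 0.0462 lat 0.0011 z 0.2087
[0.42814203 0.86402311 0.56824021]
```

Request:
move_arm(
  targets=[
    [[45,0,0,0,0],[45,0,0,0,0],[45,0,0,0,0],[45,0,0,0,0],[45,0,0,-0.02,0]],
  ],
)

```text
time: 32.93
tool_pos: [0.6378, -0.3141, 0.2145]
tool_rot: [-0.001, 0.967, -0.254, -0.003]
contact_force: [-0.5, -0.3, -0.3]
gripper_width: 0.452
grasp_force: 0.0
```

Request:
move_arm(
  targets=[
    [[45,0,0,-0.05,0],[45,0,0,-0.05,0],[45,0,0,-0.03,0],[45,0,0,0,0],[45,0,0,0,0]],
  ],
)

```text
time: 33.35
tool_pos: [0.64, -0.3154, 0.299]
tool_rot: [0.001, 0.967, -0.254, 0.002]
contact_force: [0.5, -0.6, 0.1]
gripper_width: 0.451
grasp_force: 0.0
```

```bash
python3 - <<'E'
from h import *
s,R=rel()
c=get_calibration('wrist');f=grab_frame('wrist')[:,:,::-1];cv2.imwrite('pics/w17.png',f);w=f.mean(2)
KN=SEAT+.046*D+.001*N
q=proj(c,[KN+k*.206]);x,y=q[0].astype(int);print(x,y)
for r in range(y-60,min(y+60,479),6):print(r,''.join('%4d'%w[r,cc] for cc in range(x-66,x+67,6)))
# knob rise: compare side pictures before/after (vertical shift of knob patch)
f2=grab_frame('side')[:,:,::-1];cv2.imwrite('pics/s17.png',f2);g=f2.mean(2);b=cv2.imread('pics/side0.png').mean(2)
cs=get_calibration('side')
for nm,z in(('up',.225),('locked',.206)):print(nm,proj(cs,[KN+k*z-np.array([.0041,.0013,0])]).round(1))
for cc in(408,412,416):print(cc,'before',b[306:340,cc].astype(int).tolist(),'after',g[306:340,cc].astype(int).tolist())
E
```

```text
t 33.35 tcp [ 0.64   -0.3154  0.299 ] yawY -119.39 z [ 0.003 -0.002 -1.   ] w 0.451 F [ 0.5 -0.6  0.1] g 0.0
tcp rel seat along 0.0467 lat 0.0010 z 0.2990
311 259
199  188 190 189 189  97  98 143 184 190 191 196 186 189 196 188 190 174 192 194 157 189 190 187
205  190 190 190 187  91  95 136 185 191 134 158 158 160 159 172 189 177 191 192 160 187 189 190
211   98  97 126 189  87  95 127 184 139  89  68  70  77 114 155 163 178 189 192 160 189 191 190
217   98  98  98  96  87  95 117  95  78  47  14  16  16  37  80 158 173 188 192 164 188 189 189
223   98  99 100 100  89  95  81  74  38   7  16  20  19  25  35 131 148 187 189 161 189 189 187
229   96  98  98  99  92  93  82  55  20  17  28 173  35  21  36  34 147 184 187 164 186 190 189
235   98  97  98  99  93  92  85  26  19  14  23 169  32  25  37  35  92 182 187 160 189 189 185
241  100  99  99  97  96  92  89  27  15  12  26 173  33  21  35  33  55 179 186 163 189 186 184
247   98  98 100  98  96  92  90   8  22  11  25 159  30  27  30  34  33 180 185 165 189 189 189
253   98  99 100  99  99  92  90   9   7  15  25 144  31  23  20
[... 1313 characters left out ...]
 107, 107, 117, 119, 117, 122, 121, 119, 126, 167, 187]
412 before [48, 46, 43, 43, 44, 43, 43, 44, 45, 45, 44, 46, 44, 68, 105, 105, 104, 105, 105, 105, 103, 119, 198, 183, 119, 124, 125, 125, 122, 124, 124, 122, 129, 168] after [43, 39, 39, 41, 44, 43, 40, 41, 41, 44, 42, 42, 42, 43, 45, 49, 51, 52, 52, 52, 45, 64, 110, 116, 130, 128, 115, 127, 127, 128, 127, 128, 135, 176]
416 before [46, 42, 42, 43, 44, 41, 43, 45, 46, 49, 52, 51, 44, 61, 131, 100, 98, 98, 100, 101, 100, 117, 184, 161, 128, 126, 123, 124, 123, 122, 120, 123, 155, 181] after [51, 79, 87, 129, 44, 52, 47, 44, 44, 43, 43, 44, 44, 44, 45, 44, 51, 51, 52, 51, 45, 64, 120, 163, 133, 126, 115, 130, 130, 126, 124, 127, 161, 189]
```

```bash
python3 -c "
from plant import job
print(job.job_done())"
```

```text
the job is handed in; nothing more can be done
None
```

The job is handed in at about 33 s of the 64 s allowed. The shaft was rolled until its slot faced up (about 1° off) and lifted round into both V supports. The plunger went past the bare-shaft depth, so it is in the slot, and the knob was turned to its stop; after letting go it stayed about 19 mm down. I set the shaft down once on the bench in front of the cradle to regrip it, and pushed it the last few millimetres in from behind, because the moves could not lean the gripper. I could not see the slot under the head once the shaft was seated.

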